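Unpack a kit of cabinet hangers in a kitchen refit

ROBOT

A 6-joint arm with a two-finger parallel gripper is mounted at the origin on the work surface. World frame = base frame: x ahead of the robot, y to its left, z up, the work surface at z = 0. Lengths are in m, angles in degrees, forces in N, time in s.
With the tool pointing down it reaches from about 0.35 to 0.875 m from the base axis. Payload 4.2 kg.
Tool frame: the origin (TCP) lies on the centre line of the jaws, within the pads' length; the fingertips stand 19 mm ahead of it and the grasp point (between the pads) is the TCP; x points along the fingers, y is the direction in which the jaws open and shut, and the axes are right-handed (so a half turn about x gives the same grasp; the last joint's range is limited). The gripper opens to 87 mm and grips with 3 to 60 N. Pads are 19 mm wide; open, the fingers measure 117 mm over their backs; the gripper's body (75 mm by 190 mm) begins 51 mm behind the grasp point.
Start: joints at [77.899, 22.042, 0.453, 0, -68.411, -14.817], TCP at [0.283, 0.557, 0.218] pointing down, gripper open.
Joint ranges: [-179.83, 179.83], [-69.29, 118.12], [-61.27, 80.66], [-181.25, 117.63], [-171.15, -9.14], [-177.46, 177.46]. Speed limits (degrees/s): [159.86, 159.86, 180, 180, 180, 180].

INTERFACE

Orientations are given as a 3x3 rotation matrix whose columns are the frame's x, y, z axes.
In Python, from station import r, viewer, job, spotter gives the robot as it stands.
- The arm moves only by the tool play_rows, never from a script. Its argument "commands" is a list of rows, each an object of numbers: "fingers": the gripper command: -1 is fully open, 1 is shut, values between are in proportion; "tx", "ty", "tz": the shift along the tool's x, y, z normalised to -1 to 1, where 1 is 750 mm; "ax", "ay", "az": the turn, a rotation vector about the tool's x, y, z normalised to -1 to 1, where 1 is pi rad. In form: [{"fingers": .., "tx": .., "ty": .., "tz": .., "ax": .., "ay": .., "az": ..}, ...]. A call has 1 to 5 rows; each row is the pose to reach, as a shift and turn from the pose commanded when the call began, along the tool's axes at that moment, turning the shorter way round; what a row does not reach only later rows make up. A row lasts 1/12 s, in which the tool goes at most 41.7 mm and 7.16 degrees, less where a joint would pass 70% of its speed; a pose out of reach is approached as far as the arm can. A call with a number of a shift or a turn outside -1 to 1 is refused whole. A call with a gripper value outside its range is refused whole. The fingers move at their own pace and stop on an object; the grip force is fixed at half the most. Time passes only in rows, so rows that repeat a pose let the fingers close. It gives the time, the measured TCP pose, the force and the opening at its end, in the units of the state.
- r.sense(): the state, without advancing time (a new reading comes with each control period).
- viewer.capture(name): name is "scene" or "top" or "wrist"; returns a dict with "image" (384x512x3 uint8, red, green, blue), "fx", "fy", "cx", "cy" (pixels), "R" (3x3) and "t" (3): a world point X has camera coordinates R X + t; the wrist camera has in their place "mount" (4x4, takes a point from camera to tool coordinates, whose origin is the TCP and whose axes are the tool frame's). Camera axes: x right, y down, z forward; pixel columns grow to the right and rows downward; lengths in m; the calibration is good to about 2 mm. A picture is of the moment at which its call begins: read the wrist's pose just before it. There is no depth.
- job.finish_job(): hands the job in, once; it reports no verdict.
Trained networks look in a picture, given as the dict that the camera call returned (one of the last four; its "shot" number tells which), for a name from the list of things; names that differ only in an ending like _2 or _b are one class to them, and where a whole thing is asked for, a point or a joint stands for the part that bears it (a point fixed in the world has none). Each returns a list of dicts, best first, with "score" (0 to 1); they miss things now and then, are a little off and sometimes report something else, mostly with a low value. They report only what shows in the picture. A call takes as long as a camera call. They do not tell look-alikes from the thing itself.
- spotter.find_in(name, picture): "uv" ([column, row] in pixels, amid what is visible of it).
- spotter.silhouettes(name, picture): "region" (384x512 bool, what is visible of it) and "uv" ([column, row] in pixels, amid what is visible of it).
The state is a dict: "time_s": time; "joints": joint angles; "joint_velocities": joint speeds; "effort": joint torques, N m; "tcp_pos": TCP position; "ee_rot": TCP orientation; "wrist_force": force on the tool from outside, world axes, zero at the start; "moment": the same for the moment, N m; "gripper_width": opening from 0.0 (shut) to 1.0 (fully open).
Only numpy, scipy, OpenCV 4.12 (cv2) and the standard library are available. Lean on these libraries where they do the work, as an engineer would, in place of code of your own. Each camera call takes 0.05 s, during which the arm holds its last target. There are 200 camera calls.

TASK

Sort the cabinet hangers lying on the placemat and in the metal delivery tray: left-hand ones into the blue tray, right-hand ones into the yellow tray. Once no hanger is left in the delivery tray, pick it up and tip its wooden packing blocks out into the green waste tub - no hanger may go in there - and then set the empty tray down flat in the middle of the cleared placemat. Leave the tape, the glass and the screwdriver alone.

Things in the scene. Friction and masses are not known exactly. Their poses are not given: they have to be found in the camera images.
- hanger_l1: LEFT-hand cabinet hanger (may be absent), white body 56 (x) x 36 (y) x 20 mm, on its back, screws up; gripped across its 36 mm. Origin: centre of the body's underside, z up. A steel hook 15 mm wide, 20 mm high sticks 21 mm out of the +x end; from above, hook pointing away, it is on the left (y = +10.5 mm), brass screws across from it. Starts on the mat.
- hanger_l2: LEFT-hand cabinet hanger (may be absent), white body 56 (x) x 36 (y) x 20 mm, on its back, screws up; gripped across its 36 mm. Origin: centre of the body's underside, z up. A steel hook 15 mm wide, 20 mm high sticks 21 mm out of the +x end; from above, hook pointing away, it is on the left (y = +10.5 mm), brass screws across from it. Starts on the mat.
- hanger_l3: LEFT-hand cabinet hanger (may be absent), white body 56 (x) x 36 (y) x 20 mm, on its back, screws up; gripped across its 36 mm. Origin: centre of the body's underside, z up. A steel hook 15 mm wide, 20 mm high sticks 21 mm out of the +x end; from above, hook pointing away, it is on the left (y = +10.5 mm), brass screws across from it. Starts on the mat or in the tray.
- hanger_r1: RIGHT-hand cabinet hanger (may be absent), white body 56 (x) x 36 (y) x 20 mm, on its back, screws up; gripped across its 36 mm. Origin: centre of the body's underside, z up. A steel hook 15 mm wide, 20 mm high sticks 21 mm out of the +x end; from above, hook pointing away, it is on the right (y = -10.5 mm), brass screws across from it. Starts on the mat.
- hanger_r2: RIGHT-hand cabinet hanger (may be absent), white body 56 (x) x 36 (y) x 20 mm, on its back, screws up; gripped across its 36 mm. Origin: centre of the body's underside, z up. A steel hook 15 mm wide, 20 mm high sticks 21 mm out of the +x end; from above, hook pointing away, it is on the right (y = -10.5 mm), brass screws across from it. Starts on the mat.
- hanger_r3: RIGHT-hand cabinet hanger (may be absent), white body 56 (x) x 36 (y) x 20 mm, on its back, screws up; gripped across its 36 mm. Origin: centre of the body's underside, z up. A steel hook 15 mm wide, 20 mm high sticks 21 mm out of the +x end; from above, hook pointing away, it is on the right (y = -10.5 mm), brass screws across from it. Starts on the mat or in the tray.
- block_1: Pine packing block 36 (x) x 28 (y) x 24 mm, 20 g, origin at the centre of its underside; starts in the delivery tray, against its handle end. May be absent. It slides on the tray's metal from a slope of about 25 to 37 degrees.
- block_2: Pine packing block 36 (x) x 28 (y) x 24 mm, 20 g, origin at the centre of its underside; starts in the delivery tray, against its handle end. May be absent. It slides on the tray's metal from a slope of about 25 to 37 degrees.
- block_3: Pine packing block 36 (x) x 28 (y) x 24 mm, 20 g, origin at the centre of its underside; starts in the delivery tray, against its handle end. May be absent. It slides on the tray's metal from a slope of about 25 to 37 degrees.
- block_4: Pine packing block 36 (x) x 28 (y) x 24 mm, 20 g, origin at the centre of its underside; starts in the delivery tray, against its handle end. May be absent. It slides on the tray's metal from a slope of about 25 to 37 degrees.
- delivery_tray: Loose sheet-metal delivery tray, 170 (its x) x 150 mm (y), about 260 g. Origin: centre of its underside, z up. Floor 3 mm thick, side walls 28 mm high and 3 mm thick, back wall (+x end) 42 mm high; the -x end is an open pouring mouth with no wall. A wooden grip stands on the back wall.
- tray_grip (a point): Point to hold on the delivery tray's wooden grip: tray frame (83.5, 0, 55) mm. The grip is an upright bar along the tray's y, 14 mm thick (x), 90 mm long, from 36 to 72 mm above the tray's underside; pinch it across its thickness from above. Axes are the tray's.
- tray_mouth (a point): Middle of the edge of the delivery tray's pouring mouth: tray frame (-85, 0, 0) mm.
- mat: Dark brown placemat fixed on the counter, 230 (x) x 330 mm (y), 3 mm thick. Origin: centre of its underside.
- left_tray: Blue open sorting tray for LEFT-hand hangers, fixed, outside 120 (x) x 210 (y) x 32 mm high, walls and floor 5 mm. Origin: centre of its underside.
- right_tray: Yellow open sorting tray for RIGHT-hand hangers, fixed, same size as the blue one. Origin: centre of its underside.
- left_tray_in (a point): Centre of the blue tray's inner floor, 5 mm above the counter.
- right_tray_in (a point): Centre of the yellow tray's inner floor, 5 mm above the counter.
- waste_tub: Green open waste tub, fixed, 210 x 210 mm outside (224 mm over its rim lip), 100 mm high, walls and floor 6 mm. Origin: centre of its underside.
- waste_tub_in (a point): Centre of the waste tub's inner floor, 6 mm above the counter.
- tape_roll: Bystander: yellow roll of tape lying flat, 84 mm across, 42 mm high; origin at the centre of its underside.
- tumbler: Bystander: drinking glass, 68 mm across, 100 mm high; origin at the centre of its underside.
- screwdriver: Bystander: screwdriver lying on the counter along its x; origin below its middle.
Things that resemble listed ones, but are neither listed nor needed, are in the scene too. What is shaped like the block_4 but turquoise is not meant.

How it is judged:
By the outcome, as a careful person would: the job done as asked, in the order asked, and still so for the second after the job is handed in, with the robot touching nothing.
Of hanger_l1, hanger_l2, hanger_l3, hanger_r1, hanger_r2, hanger_r3 only 4 to 6 are there at a start; the rules pass over those that are not, and their reading is None.
Of block_1, block_2, block_3, block_4 only 2 to 4 are there at a start; the rules pass over those that are not, and their reading is None.
At some moment in a run one of hanger_l1, hanger_l2, hanger_r1, hanger_r2 may be knocked a few centimetres aside while the robot is not near it.
It also fails if it takes over 208 s, if anything falls off the work surface, if the arm or the gripper's body presses on something with over 40 N, if the wrist force passes 120 N, or if a joint passes its speed limit or range.

## Working session

There is one attempt and no reset: what is moved stays moved. The work goes in short steps, Python scripts to look and compute and a tool call to move; the robot and the scene stay as the last step left them, time stands still between calls to the robot, and variables do not carry over. Pictures are saved under pics/ and viewed, about 12 in all and at most 16, crops included, and the job is handed in when it is done.

Besides the shell and the picture viewer there is one more tool, called after "Call:" as name(argument=value, ...), one argument or row to a line, values as JSON. play_rows: Moves the arm, as the interface text tells. Its arguments: {"type":"object","properties":{"commands":{"type":"array"}},"required":["commands"]}

```bash
ls; mkdir -p pics; python3 - <<'E'
from station import r, viewer, job, spotter
import cv2,numpy as np,json
s=r.sense();print({k:np.round(v,3).tolist() for k,v in s.items()})
for n in("top","scene"):
    p=viewer.capture(n)
    cv2.imwrite(f"pics/{n}0.png",cv2.resize(p["image"][:,:,::-1],(800,600),interpolation=cv2.INTER_CUBIC))
    print(n,p["fx"],p["fy"],p["cx"],p["cy"],np.round(p["R"],4).tolist(),np.round(p["t"],4).tolist())
    if n=="top":
        for q in("hanger_l1","hanger_r1","block_1","delivery_tray","tray_grip","mat","left_tray","right_tray","waste_tub"):
            print(q,[(np.round(d["uv"],1).tolist(),round(d["score"],2)) for d in spotter.find_in(q,p)])
E
```

```text
pics
{'time_s': 0.0, 'joints': [77.898, 22.091, 0.379, -0.032, -68.41, -14.813], 'joint_velocities': [0.038, 0.073, 0.021, 0.09, -0.025, -0.109], 'effort': [-0.001, -39.067, 18.74, 4.22, 0.011, -0.0], 'tcp_pos': [0.283, 0.557, 0.217], 'ee_rot': [[-0.001, -0.453, -0.892], [-0.002, -0.892, 0.453], [-1.0, 0.002, -0.0]], 'wrist_force': [-0.864, 0.937, 0.202], 'moment': [0.024, -0.053, 0.014], 'gripper_width': 0.998}
top 426.26859375506655 426.26859375506655 254.02342541920115 184.78844897509055 [[0.0211, -0.9997, 0.0108], [-0.9838, -0.0227, -0.178], [0.1782, -0.0069, -0.984]] [0.0208, 0.5513, 1.0747]
hanger_l1 [([288.1, 201.5], 0.69), ([402.8, 234.9], 0.68)]
hanger_r1 [([218.4, 249.0], 0.93), ([136.0, 232.8], 0.9), ([269.8, 246.1], 0.7), ([287.3, 202.0], 0.67), ([136.4, 213.8], 0.37)]
block_1 [([117.7, 199.4], 0.73), ([127.3, 135.9], 0.65), ([157.6, 196.9], 0.55), ([91.9, 181.4], 0.54)]
delivery_tray [([284.5, 199.4], 0.45)]
tray_grip [([134.0, 214.6], 0.95), ([217.1, 146.0], 0.59), ([117.8, 199.4], 0.17)]
mat [([264.3, 223.5], 0.62)]
left_tray [([219.7, 147.0], 0.98)]
right_tray [([321.2, 146.2], 0.8)]
waste_tub [([401.6, 233.0], 0.76)]
scene 495.79709250368654 495.79709250368654 251.41475436398926 188.36899190565492 [[-0.8676, 0.4969, 0.0189], [0.2717, 0.5055, -0.8189], [-0.4164, -0.7054, -0.5736]] [0.4768, -0.1338, 1.8187]
```

View pics/top0.png

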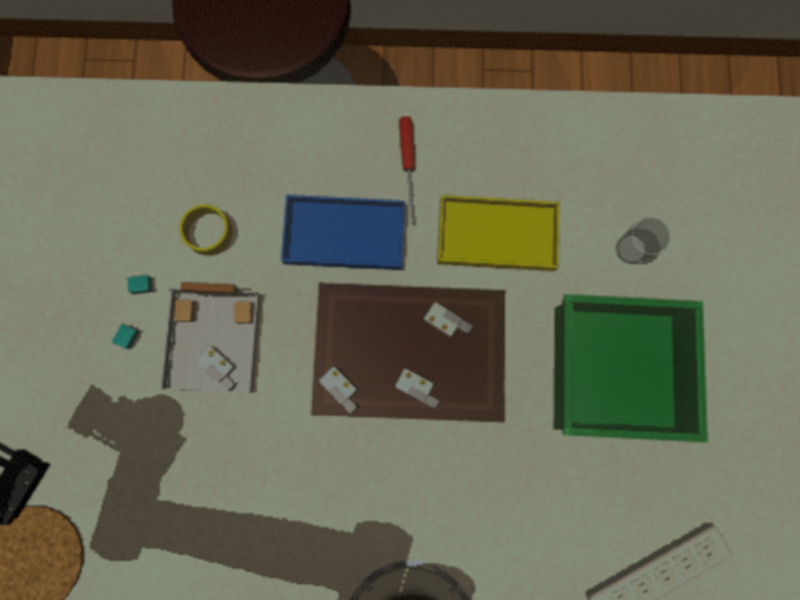

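View pics/scene0.png

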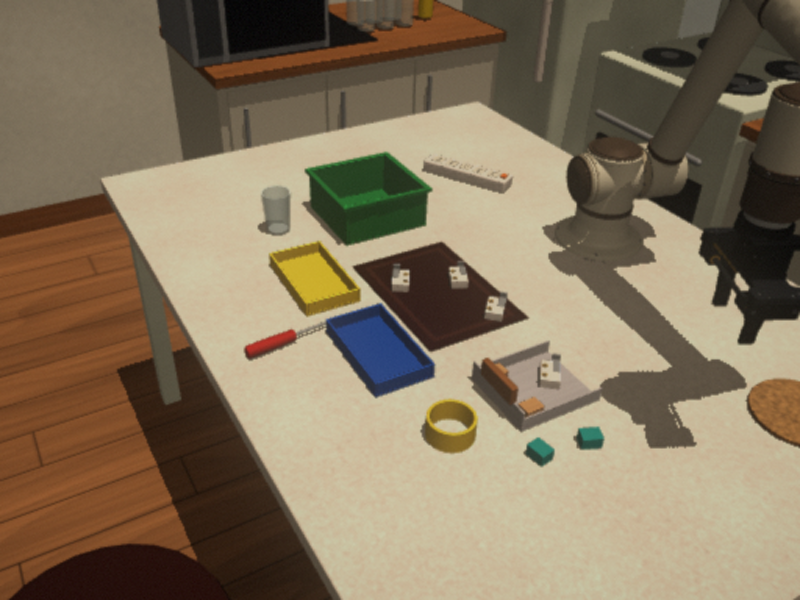

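```bash
cat >h.py <<'E'
from station import r, viewer, job, spotter
import cv2,numpy as np
def bp(p,uv,z):
    "world point at height z under pixel uv"
    if "mount" in p: raise Exception
    d=p["R"].T@np.array([(uv[0]-p["cx"])/p["fx"],(uv[1]-p["cy"])/p["fy"],1]); c=-p["R"].T@p["t"]
    return c+d*(z-c[2])/d[2]
def wrist():
    s=r.sense(); p=viewer.capture("wrist")
    T=np.eye(4);T[:3,:3]=s["ee_rot"];T[:3,3]=s["tcp_pos"]; M=np.linalg.inv(T@np.array(p["mount"]))
    q=dict(p); q.pop("mount"); q["R"]=M[:3,:3]; q["t"]=M[:3,3]
    return p,q
def down(yaw):
    "tool down, jaws opening along world direction yaw (deg)"
    a=np.radians(yaw); y=np.array([np.cos(a),np.sin(a),0]); x=np.array([0,0,-1.])
    return np.stack([x,y,np.cross(x,y)],1)
def go(pos,R=None):
    "print shift (norm) and turn (norm) from here"
    from scipy.spatial.transform import Rotation as Ro
    s=r.sense(); E=np.array(s["ee_rot"]); t=E.T@(np.array(pos)-s["tcp_pos"])
    a=np.zeros(3) if R is None else Ro.from_matrix(E.T@R).as_rotvec()
    print("mm",np.round(t*1000).astype(int).tolist(),"t",np.round(t/.75,4).tolist(),"a",np.round(a/np.pi,4).tolist(),"deg",np.round(np.degrees(a),1).tolist())
E
python3 - <<'E'
from h import *
p=viewer.capture("top"); im=p["image"]
c=im[180:275,95:310]; cv2.imwrite("pics/c1.png",cv2.resize(c[:,:,::-1],None,fx=3.7,fy=3.7,interpolation=cv2.INTER_CUBIC))
print("silh")
for q in("hanger_l1","hanger_r1"):
    for d in spotter.silhouettes(q,p):
        (c,sz,a)=cv2.minAreaRect(np.argwhere(d["region"])[:,::-1].astype(np.float32)); print(q,d["score"],d["region"].sum(),np.round(c),np.round(sz,1),round(a), np.round(bp(p,c,.02),3))
for n,uv,z in(("bluec",(220,148.5),.0),("yelc",(319,149),.0),("tub",(406,235),.1),("mat",(262,225),.003)): print(n,np.round(bp(p,uv,z),3))
for uv in((111,186),(165,189),(105,250),(163,250)): print(np.round(bp(p,uv,.028),3))
for uv in((116,184),(151,186)): print("grip",np.round(bp(p,uv,.072),3))
E
```

```text
silh
hanger_l1 0.9 324 [287. 206.] [28.  14.1] 34 [ 0.501 -0.057  0.02 ]
hanger_l1 0.74 3290 [135. 215.] [59.6 70.4] 5 [0.467 0.348 0.02 ]
hanger_l1 0.23 3450 [319. 149.] [77.8 44.8] 4 [ 0.662 -0.145  0.02 ]
hanger_r1 0.87 330 [268. 247.] [28.6 14.3] 27 [ 0.39  -0.009  0.02 ]
hanger_r1 0.75 339 [140. 234.] [27.7 14.9] 42 [0.417 0.331 0.02 ]
hanger_r1 0.67 346 [219. 249.] [29.  13.4] 45 [0.383 0.121 0.02 ]
bluec [0.66 0.13 0.  ]
yelc [ 0.666 -0.147  0.   ]
tub [ 0.424 -0.345  0.1  ]
mat [0.449 0.009 0.003]
[0.542 0.415 0.028]
[0.538 0.271 0.028]
[0.373 0.417 0.028]
[0.376 0.267 0.028]
grip [0.54  0.388 0.072]
grip [0.537 0.298 0.072]
```

View pics/c1.png

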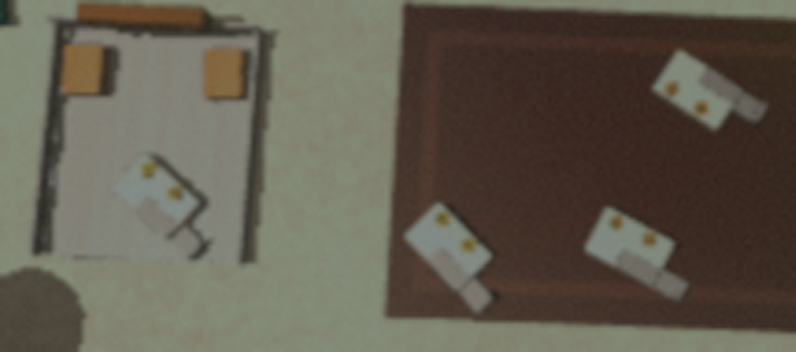

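```bash
cat >>h.py <<'E'
def hangers(p=None):
    "body centre (xy), hook yaw (assuming hook points to -y), from top camera"
    p=p or viewer.capture("top"); out=[]
    for q in("hanger_l1","hanger_r1"):
        for d in spotter.silhouettes(q,p):
            if not 200<d["region"].sum()<500: continue
            w=np.array([bp(p,uv,.02)[:2] for uv in np.argwhere(d["region"])[:,::-1]],np.float32)*1000
            c,sz,a=cv2.minAreaRect(w); b=cv2.boxPoints((c,sz,a)); e=max((b[1]-b[0],b[2]-b[1]),key=np.linalg.norm)
            e=e/np.linalg.norm(e); e=-e if e[1]>0 else e; m=np.array(c)-10.5*e
            out.append((q,round(d["score"],2),np.round(m).astype(int).tolist(),np.round(sz).tolist(),round(float(np.degrees(np.arctan2(e[1],e[0]))),1)))
    return out
E
python3 - <<'E'
from h import *
p=viewer.capture("top")
hs=hangers(p)
for h in hs: print(h)
for h in hs:
    if h[2][1]>250:
        go([h[2][0]/1e3,h[2][1]/1e3,.09],down(h[4]-90)); go([h[2][0]/1e3,h[2][1]/1e3,.09],down(h[4]+90))
for q in("tape_roll","tumbler"): print(q,[(np.round(bp(p,d["uv"],.04),3),d["score"]) for d in spotter.find_in(q,p)])
# tray/tubs via silhouettes
for q,z in(("left_tray",.032),("right_tray",.032),("waste_tub",.1),("mat",.003),("delivery_tray",.02)):
    for d in spotter.silhouettes(q,p)[:2]:
        w=np.array([bp(p,uv,z)[:2] for uv in np.argwhere(d["region"])[:,::-1]],np.float32)*1000
        print(q,round(d["score"],2),[np.round(v,1) for v in cv2.minAreaRect(w)])
E
```

```text
('hanger_l1', 0.84, [506, -47], [72.0, 35.0], -122.5)
('hanger_r1', 0.87, [393, 0], [75.0, 36.0], -116.8)
('hanger_r1', 0.86, [390, 130], [76.0, 39.0], -133.4)
('hanger_r1', 0.64, [422, 337], [78.0, 40.0], -132.2)
mm [128, 133, -224] t [0.1705, 0.1779, -0.2983] a [0.5849, 0.0, 0.0] deg [105.3, 0.0, 0.0]
mm [128, 133, -224] t [0.1705, 0.1779, -0.2983] a [-0.4151, -0.0, 0.0] deg [-74.7, -0.0, 0.0]
tape_roll [(array([0.678, 0.386, 0.04 ]), 0.95)]
tumbler [(array([ 0.653, -0.388,  0.04 ]), 0.63)]
left_tray 0.88 [array([653.7, 127.1]), array([211.4, 125.8]), np.float64(88.6)]
right_tray 0.65 [array([ 432.4, -362.7]), array([255.3, 240.3]), np.float64(88.4)]
right_tray 0.57 [array([ 660.4, -141.8]), array([213.6, 129.1]), np.float64(87.9)]
waste_tub 0.66 [array([ 426.5, -338.5]), array([239.3, 223.1]), np.float64(88.5)]
mat 0.71 [array([451.5,   7.7]), array([329.4, 229.8]), np.float64(89.0)]
delivery_tray 0.74 [array([467.9, 346.2]), array([158.8, 184.6]), np.float64(88.6)]
delivery_tray 0.26 [array([656.1, 370.2]), array([96.8, 82.7]), np.float64(48.5)]
```

Call:
play_rows(
  commands=[
    {"fingers":-1,"tx":0,"ty":0.18,"tz":-0.3,"ax":-0.415,"ay":0,"az":0},
    {"fingers":-1,"tx":0,"ty":0.18,"tz":-0.3,"ax":-0.415,"ay":0,"az":0},
    {"fingers":-1,"tx":0,"ty":0.18,"tz":-0.3,"ax":-0.415,"ay":0,"az":0},
    {"fingers":-1,"tx":0,"ty":0.18,"tz":-0.3,"ax":-0.415,"ay":0,"az":0},
    {"fingers":-1,"tx":0,"ty":0.18,"tz":-0.3,"ax":-0.415,"ay":0,"az":0},
  ],
)

```text
time_s: 1.62
tcp_pos: [0.3926, 0.3819, 0.2181]
ee_rot: [[0.0, 0.151, -0.988], [0.0, -0.988, -0.151], [-1.0, -0.0, -0.0]]
wrist_force: [0.8, 1.2, 0.3]
gripper_width: 1.001
```

```bash
python3 - <<'E'
from h import *
go([.422,.337,.12],down(-132.2+90))
E
```

```text
mm [98, 49, -22] t [0.1308, 0.0652, -0.0296] a [-0.2172, -0.0001, 0.0] deg [-39.1, -0.0, 0.0]
```

Call:
play_rows(
  commands=[
    {"fingers":-1,"tx":0.03,"ty":0.013,"tz":-0.006,"ax":-0.038,"ay":0,"az":0},
    {"fingers":-1,"tx":0.06,"ty":0.026,"tz":-0.012,"ax":-0.076,"ay":0,"az":0},
    {"fingers":-1,"tx":0.09,"ty":0.039,"tz":-0.018,"ax":-0.114,"ay":0,"az":0},
    {"fingers":-1,"tx":0.12,"ty":0.052,"tz":-0.024,"ax":-0.152,"ay":0,"az":0},
    {"fingers":-1,"tx":0.13,"ty":0.065,"tz":-0.03,"ax":-0.19,"ay":0,"az":0},
  ],
)

```text
time_s: 2.03
tcp_pos: [0.4202, 0.3364, 0.1172]
ee_rot: [[-0.004, 0.679, -0.734], [-0.004, -0.734, -0.679], [-1.0, 0.0, 0.006]]
wrist_force: [0.7, 0.1, 0.1]
gripper_width: 0.998
```

Call:
play_rows(
  commands=[
    {"fingers":-1,"tx":0,"ty":0,"tz":0,"ax":-0.027,"ay":0,"az":0},
    {"fingers":-1,"tx":0,"ty":0,"tz":0,"ax":-0.027,"ay":0,"az":0},
    {"fingers":-1,"tx":0,"ty":0,"tz":0,"ax":-0.027,"ay":0,"az":0},
  ],
)

```text
time_s: 2.28
tcp_pos: [0.4216, 0.3389, 0.1206]
ee_rot: [[0.0, 0.734, -0.679], [0.0, -0.679, -0.734], [-1.0, 0.0, -0.001]]
wrist_force: [-0.0, -0.6, -0.5]
gripper_width: 1.003
```

```bash
python3 - <<'E'
from h import *
p,q=wrist()
cv2.imwrite("pics/w1.png",p["image"][:,:,::-1])
for d in spotter.silhouettes("hanger_r1",p)+spotter.silhouettes("hanger_l1",p):
    w=np.array([bp(q,uv,.023)[:2] for uv in np.argwhere(d["region"])[:,::-1]],np.float32)*1000
    print(round(d["score"],2),d["uv"],[np.round(v,1) for v in cv2.minAreaRect(w)])
go([.422,.337,.026],down(-132.2+90))
E
```

```text
0.91 [248.9, 193.6] [array([418.1, 332.6]), array([79.6, 35.6]), np.float64(50.4)]
0.48 [484.2, 230.0] [array([481.9, 180. ]), array([ 27.4, 165.6]), np.float64(85.8)]
mm [95, 2, 1] t [0.1266, 0.0026, 0.0019] a [-0.0026, -0.0004, 0.0001] deg [-0.5, -0.1, 0.0]
```

View pics/w1.png

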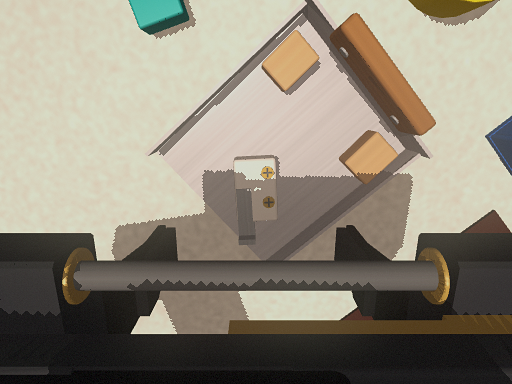

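Call:
play_rows(
  commands=[
    {"fingers":-1,"tx":0.045,"ty":0,"tz":-0.004,"ax":0,"ay":0,"az":0},
    {"fingers":-1,"tx":0.09,"ty":0,"tz":-0.004,"ax":0,"ay":0,"az":0},
    {"fingers":-1,"tx":0.11,"ty":0,"tz":-0.004,"ax":0,"ay":0,"az":0},
    {"fingers":-1,"tx":0.126,"ty":0,"tz":-0.004,"ax":0,"ay":0,"az":0},
    {"fingers":-1,"tx":0.126,"ty":0,"tz":-0.004,"ax":0,"ay":0,"az":0},
  ],
)

```text
time_s: 2.85
tcp_pos: [0.4221, 0.3397, 0.0235]
ee_rot: [[-0.003, 0.735, -0.678], [-0.004, -0.678, -0.735], [-1.0, 0.0, 0.005]]
wrist_force: [-0.7, -0.9, 0.9]
gripper_width: 0.996
```

Call:
play_rows(
  commands=[
    {"fingers":1,"tx":0,"ty":0,"tz":0,"ax":0,"ay":0,"az":0},
    {"fingers":1,"tx":0,"ty":0,"tz":0,"ax":0,"ay":0,"az":0},
    {"fingers":1,"tx":0,"ty":0,"tz":0,"ax":0,"ay":0,"az":0},
    {"fingers":1,"tx":0,"ty":0,"tz":0,"ax":0,"ay":0,"az":0},
    {"fingers":1,"tx":0,"ty":0,"tz":0,"ax":0,"ay":0,"az":0},
  ],
)

```text
time_s: 3.27
tcp_pos: [0.4237, 0.3413, 0.0268]
ee_rot: [[0.001, 0.736, -0.677], [0.002, -0.677, -0.736], [-1.0, -0.0, -0.002]]
wrist_force: [-0.4, 0.2, -0.4]
gripper_width: 0.706
```

Call:
play_rows(
  commands=[
    {"fingers":1,"tx":0,"ty":0,"tz":0,"ax":0,"ay":0,"az":0},
    {"fingers":1,"tx":0,"ty":0,"tz":0,"ax":0,"ay":0,"az":0},
    {"fingers":1,"tx":0,"ty":0,"tz":0,"ax":0,"ay":0,"az":0},
    {"fingers":1,"tx":0,"ty":0,"tz":0,"ax":0,"ay":0,"az":0},
    {"fingers":1,"tx":0,"ty":0,"tz":0,"ax":0,"ay":0,"az":0},
  ],
)

```text
time_s: 3.68
tcp_pos: [0.4234, 0.3408, 0.0258]
ee_rot: [[-0.0, 0.736, -0.677], [-0.0, -0.677, -0.736], [-1.0, 0.0, 0.0]]
wrist_force: [0.3, -0.1, -0.1]
gripper_width: 0.328
```

Call:
play_rows(
  commands=[
    {"fingers":1,"tx":-0.02,"ty":0,"tz":0,"ax":0,"ay":0,"az":0},
    {"fingers":1,"tx":-0.06,"ty":0,"tz":0,"ax":0,"ay":0,"az":0},
    {"fingers":1,"tx":-0.11,"ty":0,"tz":0,"ax":0,"ay":0,"az":0},
    {"fingers":1,"tx":-0.15,"ty":0,"tz":0,"ax":0,"ay":0,"az":0},
    {"fingers":1,"tx":-0.16,"ty":0,"tz":0,"ax":0,"ay":0,"az":0},
  ],
)

```text
time_s: 4.1
tcp_pos: [0.4256, 0.3432, 0.1515]
ee_rot: [[0.007, 0.737, -0.676], [0.008, -0.676, -0.737], [-1.0, 0.0, -0.01]]
wrist_force: [0.5, -0.9, -0.0]
gripper_width: 0.016
```

```bash
python3 - <<'E'
from h import *
print(r.sense()["joints"])
go([.655,-.21,.146],down(-90)); go([.655,-.21,.146],down(90)); print(hangers())
E
```

```text
[ 55.93591638  17.54815538 -16.61133869   0.11907447 -55.25248522
  81.44954802]
mm [3, 543, 253] t [0.004, 0.7241, 0.3367] a [0.2636, -0.0031, 0.0013] deg [47.5, -0.6, 0.2]
mm [3, 543, 253] t [0.004, 0.7241, 0.3367] a [-0.7364, -0.0016, -0.0039] deg [-132.5, -0.3, -0.7]
[('hanger_l1', 0.55, [506, -47], [76.0, 37.0], -122.9), ('hanger_r1', 0.83, [392, -1], [76.0, 35.0], -119.5), ('hanger_r1', 0.81, [421, 336], [70.0, 35.0], -129.4), ('hanger_r1', 0.73, [389, 129], [75.0, 33.0], -133.2)]
```

```bash
python3 - <<'E'
from h import *
p,q=wrist()
cv2.imwrite("pics/w2.png",p["image"][:,:,::-1])
print(r.sense()["gripper_width"])
for d in spotter.silhouettes("hanger_r1",p):
    w=np.array([bp(q,uv,.023)[:2] for uv in np.argwhere(d["region"])[:,::-1]],np.float32)*1000
    print(round(d["score"],2),d["uv"],[np.round(v,1) for v in cv2.minAreaRect(w)])
E
```

```text
0.001181246466644116
0.96 [251.0, 189.9] [array([421.1, 336.3]), array([69.5, 35.6]), np.float64(50.2)]
```

View pics/w2.png

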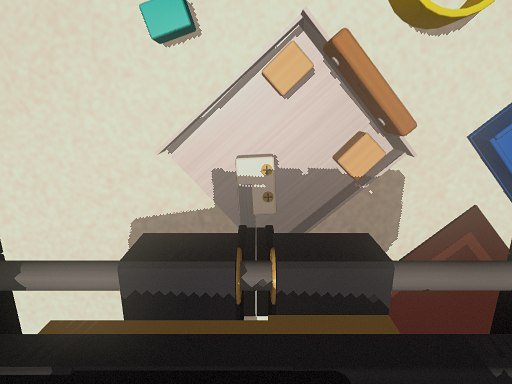

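```bash
python3 - <<'E'
from h import *
p=viewer.capture("wrist"); M=np.linalg.inv(p["mount"]); print(np.round(p["mount"],3).tolist())
for x in(-.05,-.019,0,.019):
    c=M@[x,0,0,1]; print(x,p["fx"]*c[0]/c[2]+p["cx"],p["fy"]*c[1]/c[2]+p["cy"])
t=viewer.capture("top"); s=r.sense()
for x in(0,.019):
    X=np.array(s["tcp_pos"])+x*np.array(s["ee_rot"])[:,0]; c=t["R"]@X+t["t"]; print("top",t["fx"]*c[0]/c[2]+t["cx"],t["fy"]*c[1]/c[2]+t["cy"])
print([d["uv"] for d in spotter.find_in("hanger_r1",t)])
sc=viewer.capture("scene")
for x in(0,.019):
    X=np.array(s["tcp_pos"])+x*np.array(s["ee_rot"])[:,0]; c=sc["R"]@X+sc["t"]; print("scene",np.array([sc["fx"]*c[0]/c[2]+sc["cx"],sc["fy"]*c[1]/c[2]+sc["cy"]])/1)
cv2.imwrite("pics/s2.png",cv2.resize(sc["image"][120:300,300:500,::-1],None,fx=3.3,fy=3.3,interpolation=cv2.INTER_CUBIC))
E
```

```text
[[-0.001, -0.272, 0.962, -0.166], [1.0, -0.001, 0.001, 0.001], [0.001, 0.962, 0.272, -0.074], [0.0, 0.0, 0.0, 1.0]]
-0.05 253.41938217924914 290.57234186095326
-0.019 253.71636107421457 255.98752768675314
0 253.84983297415758 240.44399602419816
0.019 253.95873935309737 227.76125343922104
top 123.2286070945425 228.05761549786035
top 125.5517369267738 228.69461361304892
[[269.4, 245.6], [138.9, 233.0], [220.5, 246.6]]
scene [357.20039861 201.49570842]
scene [356.20019993 207.16727812]
```

View pics/s2.png

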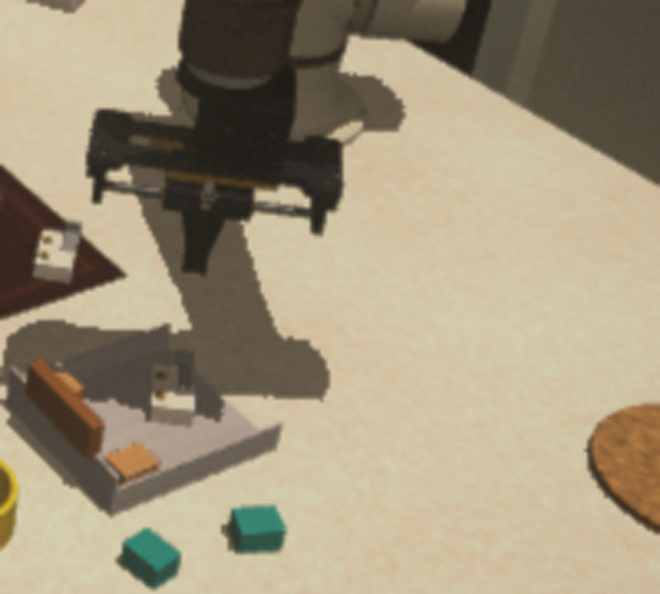

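```bash
python3 - <<'E'
from h import *
p=viewer.capture("wrist"); M=np.linalg.inv(p["mount"]); print(p["fx"],p["cx"],p["cy"])
for x in(-.03,-.019,0,.01,.019):
  for z in (-.0095,.0095):
    o=[]
    for y in(-.0435,.0435):
        c=M@[x,y,z,1]; o.append((round(p["fx"]*c[0]/c[2]+p["cx"]),round(p["fy"]*c[1]/c[2]+p["cy"])))
    print(x,z,o)
im=cv2.imread("pics/w1.png"); cv2.imwrite("pics/w1c.png",cv2.resize(im[200:330,60:460],None,fx=2,fy=2,interpolation=cv2.INTER_CUBIC)+60)
E
```

```text
321.5040045428142 255.49828822843966 193.52413166687447
-0.03 -0.0095 [(160, 248), (347, 248)]
-0.03 0.0095 [(163, 285), (344, 284)]
-0.019 -0.0095 [(166, 239), (341, 238)]
-0.019 0.0095 [(169, 273), (339, 273)]
0 -0.0095 [(175, 225), (332, 224)]
0 0.0095 [(177, 256), (330, 256)]
0.01 -0.0095 [(179, 218), (328, 218)]
0.01 0.0095 [(181, 248), (327, 248)]
0.019 -0.0095 [(183, 213), (325, 213)]
0.019 0.0095 [(184, 242), (323, 242)]
```

View pics/w1c.png

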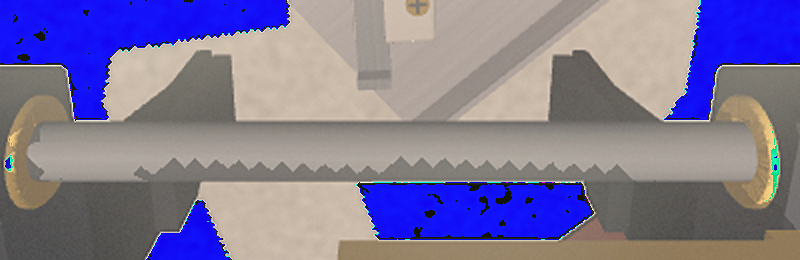

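Call:
play_rows(
  commands=[
    {"fingers":-1,"tx":0,"ty":0,"tz":0,"ax":0,"ay":0,"az":0},
    {"fingers":-1,"tx":0,"ty":0,"tz":0,"ax":0,"ay":0,"az":0},
    {"fingers":-1,"tx":0,"ty":0,"tz":0,"ax":0,"ay":0,"az":0},
    {"fingers":-1,"tx":0,"ty":0,"tz":0,"ax":0,"ay":0,"az":0},
    {"fingers":-1,"tx":0,"ty":0,"tz":0,"ax":0,"ay":0,"az":0},
  ],
)

```text
time_s: 5.02
tcp_pos: [0.4234, 0.3409, 0.1459]
ee_rot: [[0.0, 0.736, -0.677], [0.0, -0.677, -0.736], [-1.0, -0.0, -0.0]]
wrist_force: [-0.2, -0.0, -0.5]
gripper_width: 0.302
```

Call:
play_rows(
  commands=[
    {"fingers":-1,"tx":0.02,"ty":0,"tz":0,"ax":0,"ay":0,"az":0},
    {"fingers":-1,"tx":0.04,"ty":0,"tz":0,"ax":0,"ay":0,"az":0},
    {"fingers":-1,"tx":0.06,"ty":0,"tz":0,"ax":0,"ay":0,"az":0},
    {"fingers":-1,"tx":0.08,"ty":0,"tz":0,"ax":0,"ay":0,"az":0},
    {"fingers":-1,"tx":0.1,"ty":0,"tz":0,"ax":0,"ay":0,"az":0},
  ],
)

```text
time_s: 5.43
tcp_pos: [0.4234, 0.341, 0.0704]
ee_rot: [[0.0, 0.736, -0.677], [0.0, -0.677, -0.736], [-1.0, -0.0, -0.001]]
wrist_force: [-0.5, -0.6, 0.1]
gripper_width: 0.68
```

Call:
play_rows(
  commands=[
    {"fingers":-1,"tx":0.02,"ty":0,"tz":0,"ax":0,"ay":0,"az":0},
    {"fingers":-1,"tx":0.04,"ty":0,"tz":0,"ax":0,"ay":0,"az":0},
    {"fingers":-1,"tx":0.06,"ty":0,"tz":0,"ax":0,"ay":0,"az":0},
    {"fingers":-1,"tx":0.07,"ty":0,"tz":0,"ax":0,"ay":0,"az":0},
    {"fingers":-1,"tx":0.072,"ty":0,"tz":0,"ax":0,"ay":0,"az":0},
  ],
)

```text
time_s: 5.85
tcp_pos: [0.4228, 0.3401, 0.0154]
ee_rot: [[-0.002, 0.736, -0.677], [-0.002, -0.677, -0.736], [-1.0, 0.0, 0.003]]
wrist_force: [-0.7, -0.5, 0.9]
gripper_width: 0.982
```

Call:
play_rows(
  commands=[
    {"fingers":-1,"tx":0.003,"ty":0,"tz":0,"ax":0,"ay":0,"az":0},
    {"fingers":-1,"tx":0.006,"ty":0,"tz":0,"ax":0,"ay":0,"az":0},
    {"fingers":-1,"tx":0.008,"ty":0,"tz":0,"ax":0,"ay":0,"az":0},
    {"fingers":-1,"tx":0.008,"ty":0,"tz":0,"ax":0,"ay":0,"az":0},
  ],
)

```text
time_s: 6.18
tcp_pos: [0.4235, 0.3411, 0.0112]
ee_rot: [[0.0, 0.736, -0.677], [0.001, -0.677, -0.736], [-1.0, -0.0, -0.001]]
wrist_force: [0.2, -0.5, -0.4]
gripper_width: 1.0
```

Call:
play_rows(
  commands=[
    {"fingers":1,"tx":0,"ty":0,"tz":0,"ax":0,"ay":0,"az":0},
    {"fingers":1,"tx":0,"ty":0,"tz":0,"ax":0,"ay":0,"az":0},
    {"fingers":1,"tx":0,"ty":0,"tz":0,"ax":0,"ay":0,"az":0},
    {"fingers":1,"tx":0,"ty":0,"tz":0,"ax":0,"ay":0,"az":0},
    {"fingers":1,"tx":0,"ty":0,"tz":0,"ax":0,"ay":0,"az":0},
  ],
)

```text
time_s: 6.6
tcp_pos: [0.4234, 0.3409, 0.011]
ee_rot: [[0.0, 0.736, -0.677], [0.0, -0.677, -0.736], [-1.0, -0.0, -0.0]]
wrist_force: [-0.0, 0.1, -0.4]
gripper_width: 0.71
```

Call:
play_rows(
  commands=[
    {"fingers":1,"tx":0,"ty":0,"tz":0,"ax":0,"ay":0,"az":0},
    {"fingers":1,"tx":0,"ty":0,"tz":0,"ax":0,"ay":0,"az":0},
    {"fingers":1,"tx":0,"ty":0,"tz":0,"ax":0,"ay":0,"az":0},
    {"fingers":1,"tx":0,"ty":0,"tz":0,"ax":0,"ay":0,"az":0},
    {"fingers":1,"tx":0,"ty":0,"tz":0,"ax":0,"ay":0,"az":0},
  ],
)

```text
time_s: 7.02
tcp_pos: [0.4234, 0.3409, 0.0109]
ee_rot: [[0.0, 0.736, -0.677], [-0.0, -0.677, -0.736], [-1.0, 0.0, 0.0]]
wrist_force: [-0.0, 0.6, -1.3]
gripper_width: 0.411
```

Call:
play_rows(
  commands=[
    {"fingers":1,"tx":-0.02,"ty":0,"tz":0,"ax":0,"ay":0,"az":0},
    {"fingers":1,"tx":-0.05,"ty":0,"tz":0,"ax":0,"ay":0,"az":0},
    {"fingers":1,"tx":-0.1,"ty":0,"tz":0,"ax":0,"ay":0,"az":0},
    {"fingers":1,"tx":-0.12,"ty":0,"tz":0,"ax":0,"ay":0,"az":0},
  ],
)

```text
time_s: 7.35
tcp_pos: [0.4248, 0.3424, 0.1047]
ee_rot: [[0.004, 0.737, -0.676], [0.004, -0.676, -0.737], [-1.0, 0.0, -0.006]]
wrist_force: [1.3, 0.4, -1.6]
gripper_width: 0.41
```

Call:
play_rows(
  commands=[
    {"fingers":1,"tx":0,"ty":0.03,"tz":0.013,"ax":0,"ay":0,"az":0},
    {"fingers":1,"tx":0,"ty":0.08,"tz":0.034,"ax":0,"ay":0,"az":0},
    {"fingers":1,"tx":0,"ty":0.13,"tz":0.055,"ax":0,"ay":0,"az":0},
    {"fingers":1,"tx":0,"ty":0.184,"tz":0.078,"ax":0,"ay":0,"az":0},
  ],
)

```text
time_s: 7.68
tcp_pos: [0.4844, 0.2054, 0.101]
ee_rot: [[0.0, 0.737, -0.676], [0.0, -0.676, -0.737], [-1.0, -0.0, -0.0]]
wrist_force: [0.5, 0.5, -0.4]
gripper_width: 0.408
```

Call:
play_rows(
  commands=[
    {"fingers":1,"tx":0,"ty":0.046,"tz":0.02,"ax":0,"ay":0,"az":0},
    {"fingers":1,"tx":0,"ty":0.092,"tz":0.039,"ax":0,"ay":0,"az":0},
    {"fingers":1,"tx":0,"ty":0.138,"tz":0.059,"ax":0,"ay":0,"az":0},
    {"fingers":1,"tx":0,"ty":0.184,"tz":0.078,"ax":0,"ay":0,"az":0},
  ],
)

```text
time_s: 8.02
tcp_pos: [0.5464, 0.0682, 0.1008]
ee_rot: [[-0.0, 0.736, -0.677], [-0.0, -0.677, -0.736], [-1.0, -0.0, 0.0]]
wrist_force: [-0.3, 0.9, 0.2]
gripper_width: 0.411
```

Call:
play_rows(
  commands=[
    {"fingers":1,"tx":0,"ty":0.046,"tz":0.02,"ax":0,"ay":0,"az":0},
    {"fingers":1,"tx":0,"ty":0.092,"tz":0.039,"ax":0,"ay":0,"az":0},
    {"fingers":1,"tx":0,"ty":0.138,"tz":0.059,"ax":0,"ay":0,"az":0},
    {"fingers":1,"tx":0,"ty":0.184,"tz":0.078,"ax":0,"ay":0,"az":0},
  ],
)

```text
time_s: 8.35
tcp_pos: [0.6084, -0.0683, 0.1006]
ee_rot: [[-0.001, 0.736, -0.677], [0.0, -0.677, -0.736], [-1.0, -0.001, 0.0]]
wrist_force: [-0.0, -0.2, -0.9]
gripper_width: 0.411
```

Call:
play_rows(
  commands=[
    {"fingers":1,"tx":0,"ty":0.046,"tz":0.02,"ax":0,"ay":0,"az":0},
    {"fingers":1,"tx":0,"ty":0.092,"tz":0.039,"ax":0,"ay":0,"az":0},
    {"fingers":1,"tx":0,"ty":0.138,"tz":0.059,"ax":0,"ay":0,"az":0},
    {"fingers":1,"tx":0,"ty":0.184,"tz":0.078,"ax":0,"ay":0,"az":0},
    {"fingers":1,"tx":0,"ty":0.184,"tz":0.078,"ax":0,"ay":0,"az":0},
  ],
)

```text
time_s: 8.77
tcp_pos: [0.6717, -0.209, 0.0996]
ee_rot: [[0.001, 0.732, -0.681], [-0.002, -0.681, -0.732], [-1.0, 0.002, 0.001]]
wrist_force: [0.6, 0.5, -0.4]
gripper_width: 0.413
```

Call:
play_rows(
  commands=[
    {"fingers":1,"tx":0,"ty":0,"tz":0,"ax":0.035,"ay":0,"az":0},
    {"fingers":1,"tx":0,"ty":0,"tz":0,"ax":0.07,"ay":0,"az":0},
    {"fingers":1,"tx":0,"ty":0,"tz":0,"ax":0.105,"ay":0,"az":0},
    {"fingers":1,"tx":0,"ty":0,"tz":0,"ax":0.135,"ay":0,"az":0},
  ],
)

```text
time_s: 9.1
tcp_pos: [0.6697, -0.2029, 0.1001]
ee_rot: [[-0.001, 0.387, -0.922], [0.0, -0.922, -0.387], [-1.0, -0.001, 0.001]]
wrist_force: [-0.6, 0.5, -0.5]
gripper_width: 0.404
```

Call:
play_rows(
  commands=[
    {"fingers":1,"tx":0,"ty":0,"tz":0,"ax":0.035,"ay":0,"az":0},
    {"fingers":1,"tx":0,"ty":0,"tz":0,"ax":0.07,"ay":0,"az":0},
    {"fingers":1,"tx":0,"ty":0,"tz":0,"ax":0.105,"ay":0,"az":0},
    {"fingers":1,"tx":0,"ty":0,"tz":0,"ax":0.13,"ay":0,"az":0},
    {"fingers":1,"tx":0,"ty":0,"tz":0,"ax":0.13,"ay":0,"az":0},
  ],
)

```text
time_s: 9.52
tcp_pos: [0.6698, -0.2026, 0.1003]
ee_rot: [[-0.001, -0.007, -1.0], [0.0, -1.0, 0.007], [-1.0, -0.0, 0.001]]
wrist_force: [0.1, 1.2, -0.3]
gripper_width: 0.411
```

```bash
python3 - <<'E'
from h import *
s=r.sense();print(s["joints"],s["gripper_width"])
go([.670,-.205,.014],down(-90))
p,q=wrist(); t=viewer.capture("top")
for nm,a,b in(("wrist",p,q),("top",t,t)):
  for d in spotter.silhouettes("right_tray",a)[:2]:
    w=np.array([bp(b,uv,.032)[:2] for uv in np.argwhere(d["region"])[:,::-1]],np.float32)*1000
    print(nm,round(d["score"],2),[np.round(v,1) for v in cv2.minAreaRect(w)])
cv2.imwrite("pics/w3.png",p["image"][:,:,::-1])
print(hangers(t))
E
```

```text
[-3.63602979e+00  3.43747564e+01  3.67804343e+00 -1.71899356e-02
 -5.93610306e+01  9.32535521e+01] 0.41065770868094936
mm [86, 2, 0] t [0.1151, 0.0032, -0.0004] a [-0.0022, 0.0003, 0.0001] deg [-0.4, 0.1, 0.0]
wrist 0.62 [array([ 676.5, -145.3]), array([209.4, 104.2]), np.float64(87.5)]
top 0.74 [array([ 635.6, -205.9]), array([90.3, 88.5]), np.float64(89.1)]
[]
```

View pics/w3.png

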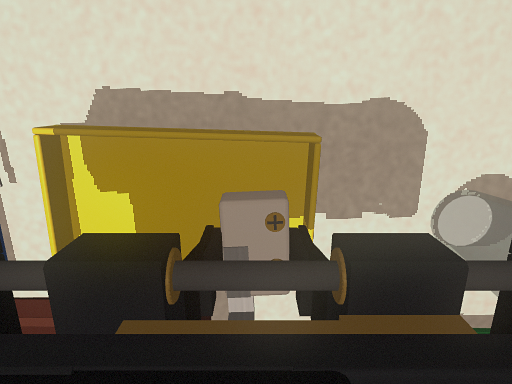

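Call:
play_rows(
  commands=[
    {"fingers":1,"tx":0.03,"ty":-0.01,"tz":0,"ax":0,"ay":0,"az":0},
    {"fingers":1,"tx":0.06,"ty":-0.01,"tz":0,"ax":0,"ay":0,"az":0},
    {"fingers":1,"tx":0.09,"ty":-0.01,"tz":0,"ax":0,"ay":0,"az":0},
    {"fingers":1,"tx":0.105,"ty":-0.01,"tz":0,"ax":0,"ay":0,"az":0},
    {"fingers":1,"tx":0.114,"ty":-0.01,"tz":0,"ax":0,"ay":0,"az":0},
  ],
)

```text
time_s: 10.23
tcp_pos: [0.6691, -0.1953, 0.0132]
ee_rot: [[-0.004, -0.005, -1.0], [0.0, -1.0, 0.005], [-1.0, -0.0, 0.004]]
wrist_force: [-0.0, -0.9, -1.2]
gripper_width: 0.412
```

Call:
play_rows(
  commands=[
    {"fingers":-0.2,"tx":0,"ty":0,"tz":0,"ax":0,"ay":0,"az":0},
    {"fingers":-0.2,"tx":0,"ty":0,"tz":0,"ax":0,"ay":0,"az":0},
    {"fingers":-0.2,"tx":0,"ty":0,"tz":0,"ax":0,"ay":0,"az":0},
    {"fingers":-0.2,"tx":0,"ty":0,"tz":0,"ax":0,"ay":0,"az":0},
  ],
)

```text
time_s: 10.57
tcp_pos: [0.6713, -0.1956, 0.017]
ee_rot: [[0.003, -0.005, -1.0], [-0.0, -1.0, 0.005], [-1.0, 0.0, -0.003]]
wrist_force: [-0.2, -0.3, -0.3]
gripper_width: 0.578
```

Call:
play_rows(
  commands=[
    {"fingers":-0.2,"tx":-0.03,"ty":0,"tz":0,"ax":0,"ay":0,"az":0},
    {"fingers":-0.2,"tx":-0.08,"ty":0,"tz":0,"ax":0,"ay":0,"az":0},
    {"fingers":-1,"tx":-0.12,"ty":0,"tz":0,"ax":0,"ay":0,"az":0},
    {"fingers":-1,"tx":-0.16,"ty":0,"tz":0,"ax":0,"ay":0,"az":0},
    {"fingers":-1,"tx":-0.16,"ty":0,"tz":0,"ax":0,"ay":0,"az":0},
  ],
)

```text
time_s: 10.98
tcp_pos: [0.6748, -0.1966, 0.1452]
ee_rot: [[0.016, -0.004, -1.0], [-0.004, -1.0, 0.004], [-1.0, 0.004, -0.016]]
wrist_force: [0.7, -0.5, 1.3]
gripper_width: 0.745
```

Call:
play_rows(
  commands=[
    {"fingers":-1,"tx":0,"ty":0,"tz":0.05,"ax":0,"ay":0,"az":0},
    {"fingers":-1,"tx":0,"ty":0,"tz":0.1,"ax":0,"ay":0,"az":0},
    {"fingers":-1,"tx":0,"ty":0,"tz":0.15,"ax":0,"ay":0,"az":0},
    {"fingers":-1,"tx":0,"ty":0,"tz":0.2,"ax":0,"ay":0,"az":0},
    {"fingers":-1,"tx":0,"ty":0,"tz":0.2,"ax":0,"ay":0,"az":0},
  ],
)

```text
time_s: 11.4
tcp_pos: [0.5118, -0.194, 0.1351]
ee_rot: [[-0.006, -0.008, -1.0], [0.002, -1.0, 0.008], [-1.0, -0.002, 0.006]]
wrist_force: [-0.9, 1.0, -0.2]
gripper_width: 0.989
```

```bash
python3 - <<'E'
from h import *
for h in hangers():
    print(h)
    for s in(90,-90): go([h[2][0]/1e3,h[2][1]/1e3,.12],down(h[4]+s))
E
```

```text
('hanger_l1', 0.68, [795, 20], [183.0, 25.0], -178.8)
mm [18, -216, -273] t [0.0236, -0.2885, -0.3637] a [-0.0084, -0.0011, -0.0002] deg [-1.5, -0.2, -0.0]
mm [18, -216, -273] t [0.0236, -0.2885, -0.3637] a [0.9916, -0.0003, 0.0017] deg [178.5, -0.1, 0.3]
('hanger_r1', 0.85, [408, 36], [70.0, 37.0], -118.2)
mm [16, -230, 114] t [0.0218, -0.307, 0.1524] a [-0.345, -0.0009, -0.0008] deg [-62.1, -0.2, -0.1]
mm [16, -230, 114] t [0.0218, -0.307, 0.1524] a [0.655, -0.0009, 0.001] deg [117.9, -0.2, 0.2]
('hanger_r1', 0.83, [390, 131], [75.0, 35.0], -133.2)
mm [16, -325, 133] t [0.0216, -0.4336, 0.1771] a [-0.2617, -0.0009, -0.0006] deg [-47.1, -0.2, -0.1]
mm [16, -325, 133] t [0.0216, -0.4336, 0.1771] a [0.7383, -0.0008, 0.0012] deg [132.9, -0.1, 0.2]
```

Call:
play_rows(
  commands=[
    {"fingers":-1,"tx":0,"ty":-0.04,"tz":0.02,"ax":0,"ay":0,"az":0},
    {"fingers":-1,"tx":0,"ty":-0.08,"tz":0.04,"ax":0,"ay":0,"az":0},
    {"fingers":-1,"tx":0,"ty":-0.12,"tz":0.06,"ax":0,"ay":0,"az":0},
    {"fingers":-1,"tx":0,"ty":-0.154,"tz":0.076,"ax":0,"ay":0,"az":0},
  ],
)

```text
time_s: 11.88
tcp_pos: [0.4648, -0.0772, 0.1358]
ee_rot: [[0.002, -0.006, -1.0], [0.0, -1.0, 0.006], [-1.0, -0.0, -0.002]]
wrist_force: [-0.1, -0.1, 0.5]
gripper_width: 1.003
```

Call:
play_rows(
  commands=[
    {"fingers":-1,"tx":0,"ty":-0.04,"tz":0.02,"ax":0,"ay":0,"az":0},
    {"fingers":-1,"tx":0,"ty":-0.08,"tz":0.04,"ax":0,"ay":0,"az":0},
    {"fingers":-1,"tx":0,"ty":-0.12,"tz":0.06,"ax":0,"ay":0,"az":0},
    {"fingers":-1,"tx":0,"ty":-0.154,"tz":0.076,"ax":0,"ay":0,"az":0},
    {"fingers":-1,"tx":0,"ty":-0.154,"tz":0.076,"ax":0,"ay":0,"az":0},
  ],
)

```text
time_s: 12.3
tcp_pos: [0.408, 0.0408, 0.1363]
ee_rot: [[0.002, 0.0, -1.0], [0.002, -1.0, -0.0], [-1.0, -0.002, -0.003]]
wrist_force: [-0.5, -0.6, 1.1]
gripper_width: 0.996
```

Call:
play_rows(
  commands=[
    {"fingers":-1,"tx":0,"ty":0,"tz":0,"ax":-0.035,"ay":0,"az":0},
    {"fingers":-1,"tx":0,"ty":0,"tz":0,"ax":-0.07,"ay":0,"az":0},
    {"fingers":-1,"tx":0,"ty":0,"tz":0,"ax":-0.105,"ay":0,"az":0},
    {"fingers":-1,"tx":0,"ty":0,"tz":0,"ax":-0.14,"ay":0,"az":0},
    {"fingers":-1,"tx":0,"ty":0,"tz":0,"ax":-0.172,"ay":0,"az":0},
  ],
)

```text
time_s: 12.72
tcp_pos: [0.4094, 0.0377, 0.1359]
ee_rot: [[0.002, 0.514, -0.858], [0.001, -0.858, -0.514], [-1.0, 0.0, -0.002]]
wrist_force: [0.3, 0.8, 0.6]
gripper_width: 1.001
```

Call:
play_rows(
  commands=[
    {"fingers":-1,"tx":0,"ty":0,"tz":0,"ax":-0.035,"ay":0,"az":0},
    {"fingers":-1,"tx":0,"ty":0,"tz":0,"ax":-0.07,"ay":0,"az":0},
    {"fingers":-1,"tx":0,"ty":0,"tz":0,"ax":-0.105,"ay":0,"az":0},
    {"fingers":-1,"tx":0,"ty":0,"tz":0,"ax":-0.14,"ay":0,"az":0},
    {"fingers":-1,"tx":0,"ty":0,"tz":0,"ax":-0.172,"ay":0,"az":0},
  ],
)

```text
time_s: 13.13
tcp_pos: [0.4094, 0.0376, 0.1359]
ee_rot: [[0.002, 0.882, -0.471], [0.001, -0.471, -0.882], [-1.0, 0.001, -0.001]]
wrist_force: [0.1, 0.3, -0.6]
gripper_width: 0.998
```

```bash
python3 - <<'E'
from h import *
p,q=wrist()
for d in spotter.silhouettes("hanger_r1",p):
    w=np.array([bp(q,uv,.023)[:2] for uv in np.argwhere(d["region"])[:,::-1]],np.float32)*1000
    print(round(d["score"],2),d["uv"],[np.round(v,1) for v in cv2.minAreaRect(w)])
go([.408,.036,.010],down(-118.2+90)); print(hangers())
E
```

```text
0.74 [249.4, 195.5] [array([404.4,  25. ]), array([79.9, 37.2]), np.float64(60.1)]
0.6 [183.4, 112.5] [array([386.2, 120.4]), array([76.5, 37.7]), np.float64(46.1)]
mm [126, 0, 2] t [0.1677, -0.0006, 0.0028] a [-0.0012, -0.0004, -0.0003] deg [-0.2, -0.1, -0.1]
[('hanger_l1', 0.67, [505, -48], [77.0, 39.0], -121.5), ('hanger_r1', 0.56, [647, -193], [39.0, 83.0], -0.9)]
```

Call:
play_rows(
  commands=[
    {"fingers":-1,"tx":0.05,"ty":0,"tz":0.003,"ax":0,"ay":0,"az":0},
    {"fingers":-1,"tx":0.1,"ty":0,"tz":0.003,"ax":0,"ay":0,"az":0},
    {"fingers":-1,"tx":0.14,"ty":0,"tz":0.003,"ax":0,"ay":0,"az":0},
    {"fingers":-1,"tx":0.16,"ty":0,"tz":0.003,"ax":0,"ay":0,"az":0},
    {"fingers":-1,"tx":0.167,"ty":0,"tz":0.003,"ax":0,"ay":0,"az":0},
  ],
)

```text
time_s: 13.8
tcp_pos: [0.4051, 0.0343, 0.0078]
ee_rot: [[-0.005, 0.879, -0.477], [-0.003, -0.477, -0.879], [-1.0, -0.003, 0.005]]
wrist_force: [-0.4, -0.7, 0.2]
gripper_width: 0.998
```

Call:
play_rows(
  commands=[
    {"fingers":1,"tx":0,"ty":0,"tz":0,"ax":0,"ay":0,"az":0},
    {"fingers":1,"tx":0,"ty":0,"tz":0,"ax":0,"ay":0,"az":0},
    {"fingers":1,"tx":0,"ty":0,"tz":0,"ax":0,"ay":0,"az":0},
    {"fingers":1,"tx":0,"ty":0,"tz":0,"ax":0,"ay":0,"az":0},
    {"fingers":1,"tx":0,"ty":0,"tz":0,"ax":0,"ay":0,"az":0},
  ],
)

```text
time_s: 14.22
tcp_pos: [0.4073, 0.0354, 0.0111]
ee_rot: [[0.002, 0.88, -0.476], [0.001, -0.476, -0.88], [-1.0, 0.002, -0.002]]
wrist_force: [0.2, -0.5, -0.5]
gripper_width: 0.704
```

Call:
play_rows(
  commands=[
    {"fingers":1,"tx":0,"ty":0,"tz":0,"ax":0,"ay":0,"az":0},
    {"fingers":1,"tx":0,"ty":0,"tz":0,"ax":0,"ay":0,"az":0},
    {"fingers":1,"tx":0,"ty":0,"tz":0,"ax":0,"ay":0,"az":0},
    {"fingers":1,"tx":0,"ty":0,"tz":0,"ax":0,"ay":0,"az":0},
    {"fingers":1,"tx":0,"ty":0,"tz":0,"ax":0,"ay":0,"az":0},
  ],
)

```text
time_s: 14.63
tcp_pos: [0.4068, 0.0351, 0.0103]
ee_rot: [[0.001, 0.88, -0.475], [0.0, -0.475, -0.88], [-1.0, 0.0, -0.0]]
wrist_force: [-0.6, 0.5, 3.1]
gripper_width: 0.41
```

Call:
play_rows(
  commands=[
    {"fingers":1,"tx":-0.02,"ty":0,"tz":0,"ax":0,"ay":0,"az":0},
    {"fingers":1,"tx":-0.05,"ty":0,"tz":0,"ax":0,"ay":0,"az":0},
    {"fingers":1,"tx":-0.09,"ty":0,"tz":0,"ax":0,"ay":0,"az":0},
    {"fingers":1,"tx":-0.12,"ty":0,"tz":0,"ax":0,"ay":0,"az":0},
    {"fingers":1,"tx":-0.12,"ty":0,"tz":0,"ax":0,"ay":0,"az":0},
  ],
)

```text
time_s: 15.05
tcp_pos: [0.4093, 0.0362, 0.104]
ee_rot: [[0.009, 0.88, -0.475], [0.004, -0.475, -0.88], [-1.0, 0.006, -0.007]]
wrist_force: [0.2, 0.2, -0.0]
gripper_width: 0.408
```

```bash
python3 - <<'E'
from h import *
go([.670,-.085,.10],down(-90))
E
```

```text
mm [6, 287, -17] t [0.0078, 0.3826, -0.0227] a [0.3426, -0.0031, -0.0005] deg [61.7, -0.6, -0.1]
```

Call:
play_rows(
  commands=[
    {"fingers":1,"tx":0,"ty":0.04,"tz":-0.002,"ax":0,"ay":0,"az":0},
    {"fingers":1,"tx":0,"ty":0.09,"tz":-0.005,"ax":0,"ay":0,"az":0},
    {"fingers":1,"tx":0,"ty":0.14,"tz":-0.008,"ax":0,"ay":0,"az":0},
    {"fingers":1,"tx":0,"ty":0.191,"tz":-0.011,"ax":0,"ay":0,"az":0},
    {"fingers":1,"tx":0,"ty":0.191,"tz":-0.011,"ax":0,"ay":0,"az":0},
  ],
)

```text
time_s: 15.47
tcp_pos: [0.542, -0.0277, 0.0988]
ee_rot: [[0.003, 0.879, -0.478], [-0.001, -0.478, -0.879], [-1.0, 0.003, -0.001]]
wrist_force: [1.5, 0.9, -0.1]
gripper_width: 0.409
```

Call:
play_rows(
  commands=[
    {"fingers":1,"tx":0,"ty":0.04,"tz":-0.002,"ax":0,"ay":0,"az":0},
    {"fingers":1,"tx":0,"ty":0.09,"tz":-0.005,"ax":0,"ay":0,"az":0},
    {"fingers":1,"tx":0,"ty":0.14,"tz":-0.008,"ax":0,"ay":0,"az":0},
    {"fingers":1,"tx":0,"ty":0.191,"tz":-0.011,"ax":0,"ay":0,"az":0},
    {"fingers":1,"tx":0,"ty":0.191,"tz":-0.011,"ax":0,"ay":0,"az":0},
  ],
)

```text
time_s: 15.88
tcp_pos: [0.671, -0.0893, 0.0972]
ee_rot: [[0.001, 0.878, -0.478], [-0.001, -0.478, -0.878], [-1.0, 0.002, 0.001]]
wrist_force: [1.3, -0.6, -1.4]
gripper_width: 0.405
```

Call:
play_rows(
  commands=[
    {"fingers":1,"tx":0,"ty":0,"tz":0,"ax":0.035,"ay":0,"az":0},
    {"fingers":1,"tx":0,"ty":0,"tz":0,"ax":0.07,"ay":0,"az":0},
    {"fingers":1,"tx":0,"ty":0,"tz":0,"ax":0.105,"ay":0,"az":0},
    {"fingers":1,"tx":0,"ty":0,"tz":0,"ax":0.14,"ay":0,"az":0},
    {"fingers":1,"tx":0,"ty":0,"tz":0,"ax":0.171,"ay":0,"az":0},
  ],
)

```text
time_s: 16.3
tcp_pos: [0.6652, -0.0864, 0.0983]
ee_rot: [[-0.003, 0.508, -0.862], [0.0, -0.862, -0.508], [-1.0, -0.002, 0.002]]
wrist_force: [0.4, 0.3, -0.8]
gripper_width: 0.411
```

Call:
play_rows(
  commands=[
    {"fingers":1,"tx":0,"ty":0,"tz":0,"ax":0.035,"ay":0,"az":0},
    {"fingers":1,"tx":0,"ty":0,"tz":0,"ax":0.07,"ay":0,"az":0},
    {"fingers":1,"tx":0,"ty":0,"tz":0,"ax":0.105,"ay":0,"az":0},
    {"fingers":1,"tx":0,"ty":0,"tz":0,"ax":0.14,"ay":0,"az":0},
    {"fingers":1,"tx":0,"ty":0,"tz":0,"ax":0.171,"ay":0,"az":0},
  ],
)

```text
time_s: 16.72
tcp_pos: [0.6652, -0.0863, 0.0984]
ee_rot: [[-0.003, -0.005, -1.0], [0.0, -1.0, 0.005], [-1.0, -0.0, 0.003]]
wrist_force: [-0.6, -0.7, -0.7]
gripper_width: 0.405
```

Call:
play_rows(
  commands=[
    {"fingers":1,"tx":0.03,"ty":0,"tz":0,"ax":0,"ay":0,"az":0},
    {"fingers":1,"tx":0.06,"ty":0,"tz":0,"ax":0,"ay":0,"az":0},
    {"fingers":1,"tx":0.09,"ty":0,"tz":0,"ax":0,"ay":0,"az":0},
    {"fingers":1,"tx":0.105,"ty":0,"tz":0,"ax":0,"ay":0,"az":0},
    {"fingers":1,"tx":0.113,"ty":0,"tz":0,"ax":0,"ay":0,"az":0},
  ],
)

```text
time_s: 17.13
tcp_pos: [0.6638, -0.0866, 0.0123]
ee_rot: [[-0.007, 0.001, -1.0], [-0.0, -1.0, -0.001], [-1.0, 0.0, 0.007]]
wrist_force: [-11.6, 6.2, 31.7]
gripper_width: 0.407
```

Call:
play_rows(
  commands=[
    {"fingers":-0.2,"tx":0,"ty":0,"tz":0,"ax":0,"ay":0,"az":0},
    {"fingers":-0.2,"tx":0,"ty":0,"tz":0,"ax":0,"ay":0,"az":0},
    {"fingers":-0.2,"tx":0,"ty":0,"tz":0,"ax":0,"ay":0,"az":0},
    {"fingers":-0.2,"tx":0,"ty":0,"tz":0,"ax":0,"ay":0,"az":0},
  ],
)

```text
time_s: 17.47
tcp_pos: [0.6672, -0.0866, 0.0165]
ee_rot: [[0.002, 0.001, -1.0], [0.0, -1.0, -0.001], [-1.0, -0.0, -0.002]]
wrist_force: [0.3, -0.9, 0.1]
gripper_width: 0.575
```

Call:
play_rows(
  commands=[
    {"fingers":-0.2,"tx":-0.03,"ty":0,"tz":0,"ax":0,"ay":0,"az":0},
    {"fingers":-0.2,"tx":-0.08,"ty":0,"tz":0,"ax":0,"ay":0,"az":0},
    {"fingers":-1,"tx":-0.12,"ty":0,"tz":0,"ax":0,"ay":0,"az":0},
    {"fingers":-1,"tx":-0.16,"ty":0,"tz":0,"ax":0,"ay":0,"az":0},
    {"fingers":-1,"tx":-0.16,"ty":0,"tz":0,"ax":0,"ay":0,"az":0},
  ],
)

```text
time_s: 17.88
tcp_pos: [0.671, -0.0871, 0.1444]
ee_rot: [[0.016, 0.002, -1.0], [-0.001, -1.0, -0.002], [-1.0, 0.001, -0.016]]
wrist_force: [0.4, -0.1, 1.8]
gripper_width: 0.749
```

```bash
python3 - <<'E'
from h import *
go([.390,.130,.130],down(-133.2+90)); print(hangers())
E
```

```text
mm [10, -218, 281] t [0.013, -0.2902, 0.3742] a [-0.2593, -0.0046, -0.0023] deg [-46.7, -0.8, -0.4]
[('hanger_r1', 0.76, [661, -89], [74.0, 38.0], -179.7), ('hanger_r1', 0.71, [645, -193], [39.0, 81.0], -0.9)]
```

Call:
play_rows(
  commands=[
    {"fingers":-1,"tx":0,"ty":-0.025,"tz":0.032,"ax":0,"ay":0,"az":0},
    {"fingers":-1,"tx":0,"ty":-0.05,"tz":0.065,"ax":0,"ay":0,"az":0},
    {"fingers":-1,"tx":0,"ty":-0.075,"tz":0.097,"ax":0,"ay":0,"az":0},
    {"fingers":-1,"tx":0,"ty":-0.097,"tz":0.125,"ax":0,"ay":0,"az":0},
    {"fingers":-1,"tx":0,"ty":-0.097,"tz":0.125,"ax":0,"ay":0,"az":0},
  ],
)

```text
time_s: 18.45
tcp_pos: [0.5677, -0.0123, 0.1339]
ee_rot: [[-0.006, 0.003, -1.0], [0.0, -1.0, -0.003], [-1.0, -0.0, 0.006]]
wrist_force: [-0.7, 0.5, -0.3]
gripper_width: 1.002
```

Call:
play_rows(
  commands=[
    {"fingers":-1,"tx":0,"ty":-0.025,"tz":0.032,"ax":0,"ay":0,"az":0},
    {"fingers":-1,"tx":0,"ty":-0.05,"tz":0.065,"ax":0,"ay":0,"az":0},
    {"fingers":-1,"tx":0,"ty":-0.075,"tz":0.097,"ax":0,"ay":0,"az":0},
    {"fingers":-1,"tx":0,"ty":-0.097,"tz":0.125,"ax":0,"ay":0,"az":0},
    {"fingers":-1,"tx":0,"ty":-0.097,"tz":0.125,"ax":0,"ay":0,"az":0},
  ],
)

```text
time_s: 18.87
tcp_pos: [0.4748, 0.0595, 0.1342]
ee_rot: [[-0.004, 0.003, -1.0], [-0.001, -1.0, -0.003], [-1.0, 0.001, 0.004]]
wrist_force: [-0.1, -0.1, -0.8]
gripper_width: 0.997
```

Call:
play_rows(
  commands=[
    {"fingers":-1,"tx":0,"ty":-0.025,"tz":0.032,"ax":0,"ay":0,"az":0},
    {"fingers":-1,"tx":0,"ty":-0.05,"tz":0.065,"ax":0,"ay":0,"az":0},
    {"fingers":-1,"tx":0,"ty":-0.075,"tz":0.097,"ax":0,"ay":0,"az":0},
    {"fingers":-1,"tx":0,"ty":-0.097,"tz":0.125,"ax":0,"ay":0,"az":0},
    {"fingers":-1,"tx":0,"ty":-0.097,"tz":0.125,"ax":0,"ay":0,"az":0},
  ],
)

```text
time_s: 19.28
tcp_pos: [0.3821, 0.132, 0.1346]
ee_rot: [[-0.002, 0.004, -1.0], [-0.001, -1.0, -0.004], [-1.0, 0.001, 0.002]]
wrist_force: [-0.7, -0.2, -0.5]
gripper_width: 0.998
```

Call:
play_rows(
  commands=[
    {"fingers":-1,"tx":0,"ty":0,"tz":0,"ax":-0.035,"ay":0,"az":0},
    {"fingers":-1,"tx":0,"ty":0,"tz":0,"ax":-0.07,"ay":0,"az":0},
    {"fingers":-1,"tx":0,"ty":0,"tz":0,"ax":-0.1,"ay":0,"az":0},
    {"fingers":-1,"tx":0,"ty":0,"tz":0,"ax":-0.13,"ay":0,"az":0},
  ],
)

```text
time_s: 19.62
tcp_pos: [0.3853, 0.131, 0.1347]
ee_rot: [[-0.001, 0.402, -0.916], [-0.001, -0.916, -0.402], [-1.0, 0.001, 0.001]]
wrist_force: [-0.1, 0.5, -0.2]
gripper_width: 1.001
```

Call:
play_rows(
  commands=[
    {"fingers":-1,"tx":0,"ty":0,"tz":0,"ax":-0.035,"ay":0,"az":0},
    {"fingers":-1,"tx":0,"ty":0,"tz":0,"ax":-0.07,"ay":0,"az":0},
    {"fingers":-1,"tx":0,"ty":0,"tz":0,"ax":-0.1,"ay":0,"az":0},
    {"fingers":-1,"tx":0,"ty":0,"tz":0,"ax":-0.13,"ay":0,"az":0},
    {"fingers":-1,"tx":0,"ty":0,"tz":0,"ax":-0.13,"ay":0,"az":0},
  ],
)

```text
time_s: 20.03
tcp_pos: [0.3853, 0.1308, 0.1347]
ee_rot: [[-0.001, 0.73, -0.683], [-0.001, -0.683, -0.73], [-1.0, -0.0, 0.002]]
wrist_force: [0.9, -0.4, -0.1]
gripper_width: 1.001
```

```bash
python3 - <<'E'
from h import *
p,q=wrist()
for d in spotter.silhouettes("hanger_r1",p):
    w=np.array([bp(q,uv,.023)[:2] for uv in np.argwhere(d["region"])[:,::-1]],np.float32)*1000
    print(round(d["score"],2),d["uv"],[np.round(v,1) for v in cv2.minAreaRect(w)])
go([.390,.130,.011],down(-133.2+90)); print(hangers())
E
```

```text
0.86 [259.4, 188.1] [array([386.6, 122.2]), array([78.9, 35.9]), np.float64(46.2)]
mm [124, 4, -3] t [0.1652, 0.0055, -0.0036] a [-0.0007, 0.0004, 0.0] deg [-0.1, 0.1, 0.0]
[('hanger_l1', 0.62, [506, -48], [78.0, 41.0], -115.7), ('hanger_r1', 0.87, [646, -195], [36.0, 80.0], -0.6), ('hanger_r1', 0.65, [660, -86], [71.0, 33.0], -179.7), ('hanger_r1', 0.63, [662, 379], [97.0, 77.0], -133.0)]
```

Call:
play_rows(
  commands=[
    {"fingers":-1,"tx":0.05,"ty":0.009,"tz":-0.007,"ax":0,"ay":0,"az":0},
    {"fingers":-1,"tx":0.1,"ty":0.009,"tz":-0.007,"ax":0,"ay":0,"az":0},
    {"fingers":-1,"tx":0.14,"ty":0.009,"tz":-0.007,"ax":0,"ay":0,"az":0},
    {"fingers":-1,"tx":0.158,"ty":0.009,"tz":-0.007,"ax":0,"ay":0,"az":0},
    {"fingers":-1,"tx":0.164,"ty":0.009,"tz":-0.007,"ax":0,"ay":0,"az":0},
  ],
)

```text
time_s: 20.7
tcp_pos: [0.392, 0.1293, 0.0099]
ee_rot: [[-0.005, 0.729, -0.685], [-0.004, -0.685, -0.729], [-1.0, -0.001, 0.006]]
wrist_force: [-1.0, 0.2, -0.0]
gripper_width: 1.004
```

Call:
play_rows(
  commands=[
    {"fingers":1,"tx":0,"ty":0,"tz":0,"ax":0,"ay":0,"az":0},
    {"fingers":1,"tx":0,"ty":0,"tz":0,"ax":0,"ay":0,"az":0},
    {"fingers":1,"tx":0,"ty":0,"tz":0,"ax":0,"ay":0,"az":0},
    {"fingers":1,"tx":0,"ty":0,"tz":0,"ax":0,"ay":0,"az":0},
    {"fingers":1,"tx":0,"ty":0,"tz":0,"ax":0,"ay":0,"az":0},
  ],
)

```text
time_s: 21.12
tcp_pos: [0.3941, 0.1311, 0.0134]
ee_rot: [[0.002, 0.73, -0.684], [0.002, -0.684, -0.73], [-1.0, 0.0, -0.003]]
wrist_force: [0.1, -1.0, 0.7]
gripper_width: 0.708
```

Call:
play_rows(
  commands=[
    {"fingers":1,"tx":0,"ty":0,"tz":0,"ax":0,"ay":0,"az":0},
    {"fingers":1,"tx":0,"ty":0,"tz":0,"ax":0,"ay":0,"az":0},
    {"fingers":1,"tx":0,"ty":0,"tz":0,"ax":0,"ay":0,"az":0},
    {"fingers":1,"tx":0,"ty":0,"tz":0,"ax":0,"ay":0,"az":0},
    {"fingers":1,"tx":0,"ty":0,"tz":0,"ax":0,"ay":0,"az":0},
  ],
)

```text
time_s: 21.53
tcp_pos: [0.3935, 0.1306, 0.0125]
ee_rot: [[0.0, 0.73, -0.684], [-0.0, -0.684, -0.73], [-1.0, 0.0, -0.0]]
wrist_force: [-1.2, -0.7, 1.8]
gripper_width: 0.409
```

Call:
play_rows(
  commands=[
    {"fingers":1,"tx":-0.02,"ty":0,"tz":0,"ax":0,"ay":0,"az":0},
    {"fingers":1,"tx":-0.05,"ty":0,"tz":0,"ax":0,"ay":0,"az":0},
    {"fingers":1,"tx":-0.09,"ty":0,"tz":0,"ax":0,"ay":0,"az":0},
    {"fingers":1,"tx":-0.12,"ty":0,"tz":0,"ax":0,"ay":0,"az":0},
    {"fingers":1,"tx":-0.12,"ty":0,"tz":0,"ax":0,"ay":0,"az":0},
  ],
)

```text
time_s: 21.95
tcp_pos: [0.396, 0.1324, 0.1063]
ee_rot: [[0.008, 0.73, -0.683], [0.005, -0.683, -0.73], [-1.0, 0.002, -0.009]]
wrist_force: [-0.5, -0.0, -1.4]
gripper_width: 0.411
```

Call:
play_rows(
  commands=[
    {"fingers":1,"tx":0,"ty":0.04,"tz":0.001,"ax":0,"ay":0,"az":0},
    {"fingers":1,"tx":0,"ty":0.085,"tz":0.002,"ax":0,"ay":0,"az":0},
    {"fingers":1,"tx":0,"ty":0.13,"tz":0.003,"ax":0,"ay":0,"az":0},
    {"fingers":1,"tx":0,"ty":0.171,"tz":0.004,"ax":0,"ay":0,"az":0},
    {"fingers":1,"tx":0,"ty":0.171,"tz":0.004,"ax":0,"ay":0,"az":0},
  ],
)

```text
time_s: 22.37
tcp_pos: [0.4878, 0.0381, 0.1013]
ee_rot: [[0.0, 0.727, -0.687], [-0.001, -0.687, -0.727], [-1.0, 0.001, 0.0]]
wrist_force: [0.6, -0.2, 0.1]
gripper_width: 0.409
```

Call:
play_rows(
  commands=[
    {"fingers":1,"tx":0,"ty":0.04,"tz":0.001,"ax":0,"ay":0,"az":0},
    {"fingers":1,"tx":0,"ty":0.085,"tz":0.002,"ax":0,"ay":0,"az":0},
    {"fingers":1,"tx":0,"ty":0.13,"tz":0.003,"ax":0,"ay":0,"az":0},
    {"fingers":1,"tx":0,"ty":0.171,"tz":0.004,"ax":0,"ay":0,"az":0},
    {"fingers":1,"tx":0,"ty":0.171,"tz":0.004,"ax":0,"ay":0,"az":0},
  ],
)

```text
time_s: 22.78
tcp_pos: [0.5794, -0.052, 0.1009]
ee_rot: [[0.001, 0.727, -0.687], [-0.001, -0.687, -0.727], [-1.0, 0.001, 0.0]]
wrist_force: [0.5, -0.0, -0.6]
gripper_width: 0.409
```

Call:
play_rows(
  commands=[
    {"fingers":1,"tx":0,"ty":0.04,"tz":0.001,"ax":0,"ay":0,"az":0},
    {"fingers":1,"tx":0,"ty":0.085,"tz":0.002,"ax":0,"ay":0,"az":0},
    {"fingers":1,"tx":0,"ty":0.13,"tz":0.003,"ax":0,"ay":0,"az":0},
    {"fingers":1,"tx":0,"ty":0.17,"tz":0.004,"ax":0,"ay":0,"az":0},
    {"fingers":1,"tx":0,"ty":0.17,"tz":0.004,"ax":0,"ay":0,"az":0},
  ],
)

```text
time_s: 23.2
tcp_pos: [0.6697, -0.1416, 0.1002]
ee_rot: [[0.0, 0.727, -0.686], [-0.001, -0.686, -0.727], [-1.0, 0.001, 0.001]]
wrist_force: [0.5, -0.1, -0.1]
gripper_width: 0.405
```

Call:
play_rows(
  commands=[
    {"fingers":1,"tx":0,"ty":0,"tz":0,"ax":0.035,"ay":0,"az":0},
    {"fingers":1,"tx":0,"ty":0,"tz":0,"ax":0.07,"ay":0,"az":0},
    {"fingers":1,"tx":0,"ty":0,"tz":0,"ax":0.1,"ay":0,"az":0},
    {"fingers":1,"tx":0,"ty":0,"tz":0,"ax":0.13,"ay":0,"az":0},
  ],
)

```text
time_s: 23.53
tcp_pos: [0.6662, -0.1377, 0.1008]
ee_rot: [[-0.003, 0.393, -0.919], [0.001, -0.919, -0.393], [-1.0, -0.002, 0.002]]
wrist_force: [-0.6, 0.6, -0.9]
gripper_width: 0.41
```

Call:
play_rows(
  commands=[
    {"fingers":1,"tx":0,"ty":0,"tz":0,"ax":0.035,"ay":0,"az":0},
    {"fingers":1,"tx":0,"ty":0,"tz":0,"ax":0.07,"ay":0,"az":0},
    {"fingers":1,"tx":0,"ty":0,"tz":0,"ax":0.1,"ay":0,"az":0},
    {"fingers":1,"tx":0,"ty":0,"tz":0,"ax":0.13,"ay":0,"az":0},
    {"fingers":1,"tx":0,"ty":0,"tz":0,"ax":0.13,"ay":0,"az":0},
  ],
)

```text
time_s: 23.95
tcp_pos: [0.6663, -0.1376, 0.1011]
ee_rot: [[-0.002, -0.001, -1.0], [0.001, -1.0, 0.001], [-1.0, -0.001, 0.002]]
wrist_force: [-0.9, 0.6, -0.9]
gripper_width: 0.411
```

```bash
python3 - <<'E'
from h import *
go([.668,-.140,.024],down(-90))
E
```

```text
mm [77, 2, -2] t [0.1027, 0.0032, -0.0025] a [-0.0002, 0.0008, 0.0002] deg [-0.0, 0.1, 0.0]
```

Call:
play_rows(
  commands=[
    {"fingers":1,"tx":0.03,"ty":0.003,"tz":0,"ax":0,"ay":0,"az":0},
    {"fingers":1,"tx":0.06,"ty":0.003,"tz":0,"ax":0,"ay":0,"az":0},
    {"fingers":1,"tx":0.085,"ty":0.003,"tz":0,"ax":0,"ay":0,"az":0},
    {"fingers":1,"tx":0.1,"ty":0.003,"tz":0,"ax":0,"ay":0,"az":0},
    {"fingers":1,"tx":0.108,"ty":0.003,"tz":0,"ax":0,"ay":0,"az":0},
  ],
)

```text
time_s: 24.37
tcp_pos: [0.6657, -0.1404, 0.0187]
ee_rot: [[-0.005, 0.002, -1.0], [0.0, -1.0, -0.002], [-1.0, -0.0, 0.005]]
wrist_force: [-0.8, 0.3, -0.8]
gripper_width: 0.406
```

Call:
play_rows(
  commands=[
    {"fingers":-0.2,"tx":0,"ty":0,"tz":0,"ax":0,"ay":0,"az":0},
    {"fingers":-0.2,"tx":0,"ty":0,"tz":0,"ax":0,"ay":0,"az":0},
    {"fingers":-0.2,"tx":0,"ty":0,"tz":0,"ax":0,"ay":0,"az":0},
    {"fingers":-0.2,"tx":0,"ty":0,"tz":0,"ax":0,"ay":0,"az":0},
  ],
)

```text
time_s: 24.7
tcp_pos: [0.6685, -0.1409, 0.023]
ee_rot: [[0.003, 0.001, -1.0], [-0.0, -1.0, -0.001], [-1.0, 0.0, -0.003]]
wrist_force: [-0.6, -0.0, 1.0]
gripper_width: 0.575
```

Call:
play_rows(
  commands=[
    {"fingers":-0.2,"tx":-0.03,"ty":0,"tz":0,"ax":0,"ay":0,"az":0},
    {"fingers":-0.2,"tx":-0.08,"ty":0,"tz":0,"ax":0,"ay":0,"az":0},
    {"fingers":-1,"tx":-0.12,"ty":0,"tz":0,"ax":0,"ay":0,"az":0},
    {"fingers":-1,"tx":-0.16,"ty":0,"tz":0,"ax":0,"ay":0,"az":0},
    {"fingers":-1,"tx":-0.16,"ty":0,"tz":0,"ax":0,"ay":0,"az":0},
  ],
)

```text
time_s: 25.12
tcp_pos: [0.672, -0.1417, 0.151]
ee_rot: [[0.016, 0.002, -1.0], [-0.002, -1.0, -0.002], [-1.0, 0.002, -0.016]]
wrist_force: [0.6, 0.6, 1.3]
gripper_width: 0.748
```

Call:
play_rows(
  commands=[
    {"fingers":-1,"tx":0,"ty":-0.02,"tz":0.035,"ax":0,"ay":0,"az":0},
    {"fingers":-1,"tx":0,"ty":-0.04,"tz":0.07,"ax":0,"ay":0,"az":0},
    {"fingers":-1,"tx":0,"ty":-0.062,"tz":0.108,"ax":0,"ay":0,"az":0},
    {"fingers":-1,"tx":0,"ty":-0.062,"tz":0.108,"ax":0,"ay":0,"az":0},
  ],
)

```text
time_s: 25.45
tcp_pos: [0.5809, -0.0927, 0.1418]
ee_rot: [[-0.004, 0.002, -1.0], [0.001, -1.0, -0.002], [-1.0, -0.001, 0.004]]
wrist_force: [0.0, -0.5, -0.9]
gripper_width: 0.978
```

Call:
play_rows(
  commands=[
    {"fingers":-1,"tx":0,"ty":-0.02,"tz":0.035,"ax":0,"ay":0,"az":0},
    {"fingers":-1,"tx":0,"ty":-0.04,"tz":0.07,"ax":0,"ay":0,"az":0},
    {"fingers":-1,"tx":0,"ty":-0.062,"tz":0.108,"ax":0,"ay":0,"az":0},
    {"fingers":-1,"tx":0,"ty":-0.062,"tz":0.108,"ax":0,"ay":0,"az":0},
  ],
)

```text
time_s: 25.78
tcp_pos: [0.5005, -0.0468, 0.1418]
ee_rot: [[-0.002, 0.002, -1.0], [0.001, -1.0, -0.002], [-1.0, -0.001, 0.002]]
wrist_force: [-0.8, -0.0, -1.5]
gripper_width: 0.999
```

Call:
play_rows(
  commands=[
    {"fingers":-1,"tx":0,"ty":0,"tz":0,"ax":-0.035,"ay":0,"az":0},
    {"fingers":-1,"tx":0,"ty":0,"tz":0,"ax":-0.07,"ay":0,"az":0},
    {"fingers":-1,"tx":0,"ty":0,"tz":0,"ax":-0.1,"ay":0,"az":0},
    {"fingers":-1,"tx":0,"ty":0,"tz":0,"ax":-0.13,"ay":0,"az":0},
    {"fingers":-1,"tx":0,"ty":0,"tz":0,"ax":-0.161,"ay":0,"az":0},
  ],
)

```text
time_s: 26.2
tcp_pos: [0.5063, -0.048, 0.1423]
ee_rot: [[0.003, 0.49, -0.872], [0.0, -0.872, -0.49], [-1.0, 0.001, -0.002]]
wrist_force: [0.1, 0.8, -0.2]
gripper_width: 0.999
```

Call:
play_rows(
  commands=[
    {"fingers":-1,"tx":0,"ty":0,"tz":0,"ax":-0.035,"ay":0,"az":0},
    {"fingers":-1,"tx":0,"ty":0,"tz":0,"ax":-0.07,"ay":0,"az":0},
    {"fingers":-1,"tx":0,"ty":0,"tz":0,"ax":-0.1,"ay":0,"az":0},
    {"fingers":-1,"tx":0,"ty":0,"tz":0,"ax":-0.13,"ay":0,"az":0},
    {"fingers":-1,"tx":0,"ty":0,"tz":0,"ax":-0.161,"ay":0,"az":0},
  ],
)

```text
time_s: 26.62
tcp_pos: [0.5063, -0.0481, 0.1423]
ee_rot: [[0.002, 0.851, -0.526], [0.0, -0.526, -0.851], [-1.0, 0.002, -0.002]]
wrist_force: [-0.4, 0.1, 0.0]
gripper_width: 0.998
```

```bash
python3 - <<'E'
from h import *
p,q=wrist(); cv2.imwrite("pics/w4.png",p["image"][:,:,::-1])
for n in("hanger_l1","hanger_r1"):
  for d in spotter.silhouettes(n,p):
    w=np.array([bp(q,uv,.023)[:2] for uv in np.argwhere(d["region"])[:,::-1]],np.float32)*1000
    print(n,round(d["score"],2),d["uv"],[np.round(v,1) for v in cv2.minAreaRect(w)])
go([.506,-.048,.011],down(-122+90)); print(hangers())
E
```

```text
hanger_l1 0.96 [257.8, 190.2] [array([504.3, -55.7]), array([80.6, 35.8]), np.float64(59.2)]
hanger_r1 0.93 [448.2, 181.6] [array([ 652.9, -137.6]), array([44., 80.]), np.float64(89.8)]
hanger_r1 0.73 [480.3, 219.7] [array([ 666.3, -177.9]), array([38.6, 83.4]), np.float64(57.4)]
hanger_r1 0.69 [421.5, 136.2] [array([653. , -84.8]), array([40.9, 76.4]), np.float64(89.9)]
mm [131, 0, 0] t [0.1747, -0.0003, 0.0001] a [-0.0007, -0.0004, -0.0004] deg [-0.1, -0.1, -0.1]
[('hanger_r1', 0.73, [647, -195], [36.0, 77.0], -0.6)]
```

View pics/w4.png

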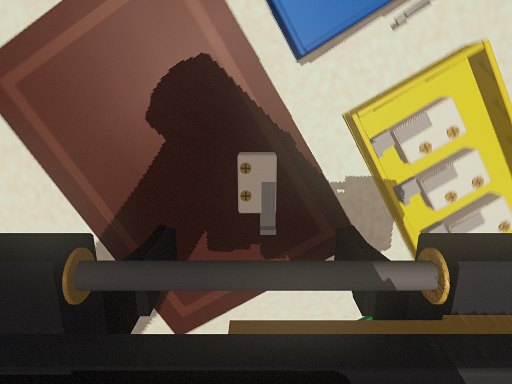

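Call:
play_rows(
  commands=[
    {"fingers":-1,"tx":0.05,"ty":0,"tz":0,"ax":0,"ay":0,"az":0},
    {"fingers":-1,"tx":0.1,"ty":0,"tz":0,"ax":0,"ay":0,"az":0},
    {"fingers":-1,"tx":0.145,"ty":0,"tz":0,"ax":0,"ay":0,"az":0},
    {"fingers":-1,"tx":0.165,"ty":0,"tz":0,"ax":0,"ay":0,"az":0},
    {"fingers":-1,"tx":0.173,"ty":0,"tz":0,"ax":0,"ay":0,"az":0},
  ],
)

```text
time_s: 27.33
tcp_pos: [0.5033, -0.0484, 0.0088]
ee_rot: [[-0.006, 0.847, -0.531], [-0.001, -0.531, -0.847], [-1.0, -0.004, 0.004]]
wrist_force: [0.1, -0.2, 0.3]
gripper_width: 0.997
```

Call:
play_rows(
  commands=[
    {"fingers":1,"tx":0,"ty":0,"tz":0,"ax":0,"ay":0,"az":0},
    {"fingers":1,"tx":0,"ty":0,"tz":0,"ax":0,"ay":0,"az":0},
    {"fingers":1,"tx":0,"ty":0,"tz":0,"ax":0,"ay":0,"az":0},
    {"fingers":1,"tx":0,"ty":0,"tz":0,"ax":0,"ay":0,"az":0},
    {"fingers":1,"tx":0,"ty":0,"tz":0,"ax":0,"ay":0,"az":0},
  ],
)

```text
time_s: 27.75
tcp_pos: [0.5062, -0.0478, 0.0129]
ee_rot: [[0.003, 0.848, -0.53], [0.001, -0.53, -0.848], [-1.0, 0.002, -0.002]]
wrist_force: [0.4, -0.3, -0.4]
gripper_width: 0.704
```

Call:
play_rows(
  commands=[
    {"fingers":1,"tx":0,"ty":0,"tz":0,"ax":0,"ay":0,"az":0},
    {"fingers":1,"tx":0,"ty":0,"tz":0,"ax":0,"ay":0,"az":0},
    {"fingers":1,"tx":0,"ty":0,"tz":0,"ax":0,"ay":0,"az":0},
    {"fingers":1,"tx":0,"ty":0,"tz":0,"ax":0,"ay":0,"az":0},
    {"fingers":1,"tx":0,"ty":0,"tz":0,"ax":0,"ay":0,"az":0},
  ],
)

```text
time_s: 28.17
tcp_pos: [0.5056, -0.048, 0.0118]
ee_rot: [[0.0, 0.848, -0.53], [-0.0, -0.53, -0.848], [-1.0, 0.0, -0.0]]
wrist_force: [0.4, -0.4, 0.7]
gripper_width: 0.407
```

Call:
play_rows(
  commands=[
    {"fingers":1,"tx":-0.02,"ty":0,"tz":0,"ax":0,"ay":0,"az":0},
    {"fingers":1,"tx":-0.05,"ty":0,"tz":0,"ax":0,"ay":0,"az":0},
    {"fingers":1,"tx":-0.09,"ty":0,"tz":0,"ax":0,"ay":0,"az":0},
    {"fingers":1,"tx":-0.12,"ty":0,"tz":0,"ax":0,"ay":0,"az":0},
    {"fingers":1,"tx":-0.12,"ty":0,"tz":0,"ax":0,"ay":0,"az":0},
  ],
)

```text
time_s: 28.58
tcp_pos: [0.5086, -0.0477, 0.1062]
ee_rot: [[0.01, 0.849, -0.529], [0.001, -0.529, -0.849], [-1.0, 0.008, -0.006]]
wrist_force: [0.5, -0.3, -0.6]
gripper_width: 0.404
```

Call:
play_rows(
  commands=[
    {"fingers":1,"tx":0,"ty":0.007,"tz":-0.04,"ax":0,"ay":0,"az":0},
    {"fingers":1,"tx":0,"ty":0.014,"tz":-0.08,"ax":0,"ay":0,"az":0},
    {"fingers":1,"tx":0,"ty":0.021,"tz":-0.12,"ax":0,"ay":0,"az":0},
    {"fingers":1,"tx":0,"ty":0.028,"tz":-0.156,"ax":0,"ay":0,"az":0},
    {"fingers":1,"tx":0,"ty":0.028,"tz":-0.156,"ax":0,"ay":0,"az":0},
  ],
)

```text
time_s: 29.0
tcp_pos: [0.5885, 0.0433, 0.1008]
ee_rot: [[0.003, 0.85, -0.527], [0.0, -0.527, -0.85], [-1.0, 0.002, -0.002]]
wrist_force: [0.8, 0.2, -0.6]
gripper_width: 0.408
```

Call:
play_rows(
  commands=[
    {"fingers":1,"tx":0,"ty":0.007,"tz":-0.04,"ax":0,"ay":0,"az":0},
    {"fingers":1,"tx":0,"ty":0.014,"tz":-0.08,"ax":0,"ay":0,"az":0},
    {"fingers":1,"tx":0,"ty":0.021,"tz":-0.12,"ax":0,"ay":0,"az":0},
    {"fingers":1,"tx":0,"ty":0.028,"tz":-0.156,"ax":0,"ay":0,"az":0},
    {"fingers":1,"tx":0,"ty":0.028,"tz":-0.156,"ax":0,"ay":0,"az":0},
  ],
)

```text
time_s: 29.42
tcp_pos: [0.6675, 0.1314, 0.0999]
ee_rot: [[0.001, 0.85, -0.528], [0.0, -0.528, -0.85], [-1.0, 0.001, -0.001]]
wrist_force: [0.7, -0.1, -0.7]
gripper_width: 0.409
```

Call:
play_rows(
  commands=[
    {"fingers":1,"tx":0,"ty":0,"tz":0,"ax":0.035,"ay":0,"az":0},
    {"fingers":1,"tx":0,"ty":0,"tz":0,"ax":0.07,"ay":0,"az":0},
    {"fingers":1,"tx":0,"ty":0,"tz":0,"ax":0.1,"ay":0,"az":0},
    {"fingers":1,"tx":0,"ty":0,"tz":0,"ax":0.13,"ay":0,"az":0},
    {"fingers":1,"tx":0,"ty":0,"tz":0,"ax":0.161,"ay":0,"az":0},
  ],
)

```text
time_s: 29.83
tcp_pos: [0.6639, 0.1276, 0.1004]
ee_rot: [[-0.002, 0.481, -0.877], [-0.001, -0.877, -0.481], [-1.0, -0.001, 0.002]]
wrist_force: [-0.3, 0.3, -0.1]
gripper_width: 0.414
```

Call:
play_rows(
  commands=[
    {"fingers":1,"tx":0,"ty":0,"tz":0,"ax":0.035,"ay":0,"az":0},
    {"fingers":1,"tx":0,"ty":0,"tz":0,"ax":0.07,"ay":0,"az":0},
    {"fingers":1,"tx":0,"ty":0,"tz":0,"ax":0.1,"ay":0,"az":0},
    {"fingers":1,"tx":0,"ty":0,"tz":0,"ax":0.13,"ay":0,"az":0},
    {"fingers":1,"tx":0,"ty":0,"tz":0,"ax":0.161,"ay":0,"az":0},
  ],
)

```text
time_s: 30.25
tcp_pos: [0.6639, 0.1275, 0.1004]
ee_rot: [[-0.002, -0.004, -1.0], [-0.0, -1.0, 0.004], [-1.0, 0.001, 0.002]]
wrist_force: [-0.3, -0.5, -0.2]
gripper_width: 0.41
```

```bash
python3 - <<'E'
from h import *
go([.667,.128,.020],down(-90))
p,q=wrist()
for d in spotter.silhouettes("left_tray",p)[:2]:
    w=np.array([bp(q,uv,.032)[:2] for uv in np.argwhere(d["region"])[:,::-1]],np.float32)*1000
    print(round(d["score"],2),[np.round(v,1) for v in cv2.minAreaRect(w)])
E
```

```text
mm [80, -1, -3] t [0.1072, -0.0007, -0.0044] a [-0.0014, 0.0007, -0.0002] deg [-0.3, 0.1, -0.0]
0.83 [array([668.9, 128.1]), array([208.2, 106.4]), np.float64(88.4)]
0.44 [array([673.1, -47. ]), array([ 57.7, 112.9]), np.float64(89.6)]
```

Call:
play_rows(
  commands=[
    {"fingers":1,"tx":0.03,"ty":0,"tz":-0.004,"ax":0,"ay":0,"az":0},
    {"fingers":1,"tx":0.06,"ty":0,"tz":-0.004,"ax":0,"ay":0,"az":0},
    {"fingers":1,"tx":0.085,"ty":0,"tz":-0.004,"ax":0,"ay":0,"az":0},
    {"fingers":1,"tx":0.1,"ty":0,"tz":-0.004,"ax":0,"ay":0,"az":0},
    {"fingers":1,"tx":0.108,"ty":0,"tz":-0.004,"ax":0,"ay":0,"az":0},
  ],
)

```text
time_s: 30.77
tcp_pos: [0.6665, 0.1274, 0.0181]
ee_rot: [[-0.004, 0.002, -1.0], [-0.001, -1.0, -0.002], [-1.0, 0.001, 0.004]]
wrist_force: [1.1, 0.9, -0.1]
gripper_width: 0.41
```

Call:
play_rows(
  commands=[
    {"fingers":-0.3,"tx":0,"ty":0,"tz":0,"ax":0,"ay":0,"az":0},
    {"fingers":-0.3,"tx":0,"ty":0,"tz":0,"ax":0,"ay":0,"az":0},
    {"fingers":-0.3,"tx":0,"ty":0,"tz":0,"ax":0,"ay":0,"az":0},
    {"fingers":-0.3,"tx":0,"ty":0,"tz":0,"ax":0,"ay":0,"az":0},
  ],
)

```text
time_s: 31.1
tcp_pos: [0.6689, 0.1286, 0.0222]
ee_rot: [[0.003, 0.001, -1.0], [0.001, -1.0, -0.001], [-1.0, -0.001, -0.003]]
wrist_force: [-0.1, 0.7, -0.5]
gripper_width: 0.61
```

Call:
play_rows(
  commands=[
    {"fingers":-0.3,"tx":-0.04,"ty":0,"tz":0,"ax":0,"ay":0,"az":0},
    {"fingers":-0.3,"tx":-0.08,"ty":0,"tz":0,"ax":0,"ay":0,"az":0},
    {"fingers":-1,"tx":-0.12,"ty":0,"tz":0,"ax":0,"ay":0,"az":0},
    {"fingers":-1,"tx":-0.17,"ty":0,"tz":0,"ax":0,"ay":0,"az":0},
    {"fingers":-1,"tx":-0.22,"ty":0,"tz":0,"ax":0,"ay":0,"az":0},
  ],
)

```text
time_s: 31.52
tcp_pos: [0.6676, 0.1281, 0.1881]
ee_rot: [[0.001, 0.001, -1.0], [0.0, -1.0, -0.001], [-1.0, -0.0, -0.001]]
wrist_force: [1.0, 0.8, 0.3]
gripper_width: 0.799
```

Call:
play_rows(
  commands=[
    {"fingers":-1,"tx":0,"ty":-0.04,"tz":0.023,"ax":0,"ay":0,"az":0},
    {"fingers":-1,"tx":0,"ty":-0.08,"tz":0.046,"ax":0,"ay":0,"az":0},
    {"fingers":-1,"tx":0,"ty":-0.12,"tz":0.069,"ax":0,"ay":0,"az":0},
    {"fingers":-1,"tx":0,"ty":-0.143,"tz":0.083,"ax":0,"ay":0,"az":0},
    {"fingers":-1,"tx":0,"ty":-0.143,"tz":0.083,"ax":0,"ay":0,"az":0},
  ],
)

```text
time_s: 31.93
tcp_pos: [0.604, 0.2389, 0.1872]
ee_rot: [[0.002, 0.006, -1.0], [0.002, -1.0, -0.006], [-1.0, -0.002, -0.002]]
wrist_force: [-0.3, -0.7, 0.5]
gripper_width: 0.994
```

Call:
play_rows(
  commands=[
    {"fingers":-1,"tx":0,"ty":-0.04,"tz":0.023,"ax":0,"ay":0,"az":0},
    {"fingers":-1,"tx":0,"ty":-0.08,"tz":0.046,"ax":0,"ay":0,"az":0},
    {"fingers":-1,"tx":0,"ty":-0.12,"tz":0.069,"ax":0,"ay":0,"az":0},
    {"fingers":-1,"tx":0,"ty":-0.143,"tz":0.083,"ax":0,"ay":0,"az":0},
    {"fingers":-1,"tx":0,"ty":-0.143,"tz":0.083,"ax":0,"ay":0,"az":0},
  ],
)

```text
time_s: 32.35
tcp_pos: [0.5419, 0.3456, 0.1866]
ee_rot: [[0.001, 0.005, -1.0], [0.002, -1.0, -0.005], [-1.0, -0.002, -0.001]]
wrist_force: [0.0, -0.4, -0.3]
gripper_width: 0.997
```

```bash
python3 - <<'E'
from h import *
s=r.sense(); print(np.round(s["joints"],1),np.round(s["tcp_pos"],3),s["time_s"])
p,q=wrist()
for d in spotter.silhouettes("tray_grip",p)[:3]:
    w=np.array([bp(q,uv,.072)[:2] for uv in np.argwhere(d["region"])[:,::-1]],np.float32)*1000
    print(round(d["score"],2),np.round(d["uv"]),[np.round(v,1) for v in cv2.minAreaRect(w)])
cv2.imwrite("pics/w5.png",p["image"][:,:,::-1])
p=viewer.capture("top")
for d in spotter.silhouettes("tray_grip",p)[:3]:
    w=np.array([bp(p,uv,.072)[:2] for uv in np.argwhere(d["region"])[:,::-1]],np.float32)*1000
    print(round(d["score"],2),np.round(d["uv"]),[np.round(v,1) for v in cv2.minAreaRect(w)])
for d in spotter.silhouettes("block_1",p):print(d["uv"],d["score"])
E
```

```text
[ 46.9  24.9   0.4  -0.  -65.4  43.4] [0.542 0.346 0.187] 32.35
0.83 [252. 220.] [array([486.9, 347.9]), array([134.3, 150.7]), np.float64(88.7)]
0.7 [134. 218.] [array([459.1, 333.3]), array([149.7, 168.2]), np.float64(88.6)]
[156.4, 199.6] 0.67
[126.4, 134.9] 0.67
[91.1, 183.7] 0.61
[81.0, 217.0] 0.57
[119.0, 200.8] 0.53
```

View pics/w5.png

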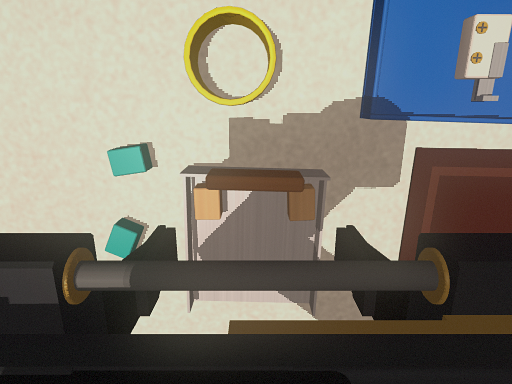

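```bash
python3 - <<'E'
from h import *
p,q=wrist()
for uv in((207,170),(303,172)): print("grip far",np.round(bp(q,uv,.072)*1000))
for uv in((207,182),(303,184)): print("grip near?",np.round(bp(q,uv,.072)*1000))
for uv in((181,172),(330,177)): print("back corner",np.round(bp(q,uv,.042)*1000))
im=p["image"][150:210,170:345]; cv2.imwrite("pics/w6.png",cv2.resize(im[:,:,::-1],None,fx=4.5,fy=4.5,interpolation=cv2.INTER_CUBIC))
go([.540,.343,.187],down(0))
E
```

```text
grip far [562. 384.  72.]
grip far [560. 299.  72.]
grip near? [551. 384.  72.]
grip near? [549. 298.  72.]
back corner [554. 414.  42.]
back corner [548. 267.  42.]
mm [-1, -2, 4] t [-0.0016, -0.0021, 0.0053] a [-0.5003, -0.0001, -0.0] deg [-90.0, -0.0, -0.0]
```

View pics/w6.png

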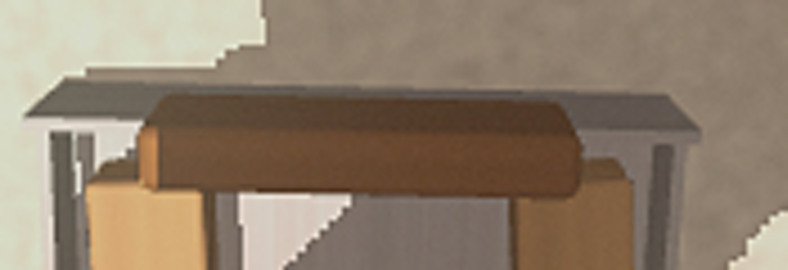

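```bash
python3 - <<'E'
from h import *
p,q=wrist()
f=lambda u,v,z:np.round(bp(q,(170+u/4.5,150+v/4.5),z)*1000,1)
print("top face",[f(*a,.072) for a in((157,127),(582,143),(155,188),(580,195))])
print("wall outer top",f(25,116,.042),f(700,137,.042),"bottom",f(65,79,0),f(668,94,0))
t=viewer.capture("top")
for uv in((95+76/3.7,180+5/3.7),(95+206/3.7,180+9/3.7)): print("top far edge",np.round(bp(t,uv,.072)*1000,1))
E
```

```text
top face [array([554.4, 385.9,  72. ]), array([550.9, 301.4,  72. ]), array([541.8, 386.8,  72. ]), array([540.2, 301.4,  72. ])]
wall outer top [550.  419.5  42. ] [545.  271.2  42. ] bottom [550.1 419.6   0. ] [545.9 270.3   0. ]
top far edge [547.3 390.1  72. ]
top far edge [546.6 299.7  72. ]
```

Call:
play_rows(
  commands=[
    {"fingers":-1,"tx":0,"ty":0.001,"tz":-0.006,"ax":-0.035,"ay":0,"az":0},
    {"fingers":-1,"tx":0,"ty":0.001,"tz":-0.006,"ax":-0.07,"ay":0,"az":0},
    {"fingers":-1,"tx":0,"ty":0.001,"tz":-0.006,"ax":-0.1,"ay":0,"az":0},
    {"fingers":-1,"tx":0,"ty":0.001,"tz":-0.006,"ax":-0.13,"ay":0,"az":0},
    {"fingers":-1,"tx":0,"ty":0.001,"tz":-0.006,"ax":-0.163,"ay":0,"az":0},
  ],
)

```text
time_s: 33.17
tcp_pos: [0.5482, 0.3411, 0.1856]
ee_rot: [[-0.0, 0.494, -0.869], [-0.0, -0.869, -0.494], [-1.0, 0.0, 0.0]]
wrist_force: [-0.1, -0.2, -0.3]
gripper_width: 1.001
```

Call:
play_rows(
  commands=[
    {"fingers":-1,"tx":0,"ty":0,"tz":0,"ax":-0.035,"ay":0,"az":0},
    {"fingers":-1,"tx":0,"ty":0,"tz":0,"ax":-0.07,"ay":0,"az":0},
    {"fingers":-1,"tx":0,"ty":0,"tz":0,"ax":-0.1,"ay":0,"az":0},
    {"fingers":-1,"tx":0,"ty":0,"tz":0,"ax":-0.13,"ay":0,"az":0},
    {"fingers":-1,"tx":0,"ty":0,"tz":0,"ax":-0.163,"ay":0,"az":0},
  ],
)

```text
time_s: 33.58
tcp_pos: [0.5482, 0.3412, 0.1856]
ee_rot: [[-0.0, 0.857, -0.516], [-0.0, -0.516, -0.857], [-1.0, 0.0, 0.0]]
wrist_force: [-0.2, -0.4, -0.7]
gripper_width: 1.001
```

Call:
play_rows(
  commands=[
    {"fingers":-1,"tx":0,"ty":0,"tz":0,"ax":-0.035,"ay":0,"az":0},
    {"fingers":-1,"tx":0,"ty":0,"tz":0,"ax":-0.07,"ay":0,"az":0},
    {"fingers":-1,"tx":0,"ty":0,"tz":0,"ax":-0.1,"ay":0,"az":0},
    {"fingers":-1,"tx":0,"ty":0,"tz":0,"ax":-0.13,"ay":0,"az":0},
    {"fingers":-1,"tx":0,"ty":0,"tz":0,"ax":-0.163,"ay":0,"az":0},
  ],
)

```text
time_s: 34.0
tcp_pos: [0.5482, 0.3412, 0.1856]
ee_rot: [[-0.0, 1.0, -0.03], [-0.0, -0.03, -1.0], [-1.0, -0.0, 0.0]]
wrist_force: [-0.1, -0.2, -0.9]
gripper_width: 0.999
```

Call:
play_rows(
  commands=[
    {"fingers":-1,"tx":0.03,"ty":0,"tz":0,"ax":0,"ay":0,"az":0},
    {"fingers":-1,"tx":0.06,"ty":0,"tz":0,"ax":0,"ay":0,"az":0},
    {"fingers":-1,"tx":0.09,"ty":0,"tz":0,"ax":0,"ay":0,"az":0},
    {"fingers":-1,"tx":0.11,"ty":0,"tz":0,"ax":0,"ay":0,"az":0},
    {"fingers":-1,"tx":0.12,"ty":0,"tz":0,"ax":0,"ay":0,"az":0},
  ],
)

```text
time_s: 34.42
tcp_pos: [0.547, 0.3402, 0.0929]
ee_rot: [[-0.003, 0.999, -0.035], [-0.003, -0.035, -0.999], [-1.0, -0.003, 0.003]]
wrist_force: [-0.4, -0.5, -1.0]
gripper_width: 1.003
```

```bash
python3 - <<'E'
from h import *
go([.5465,.3445,.040],down(-1.7)); print(np.round(r.sense()["joints"],1))
E
```

```text
mm [53, 0, -4] t [0.0705, -0.0006, -0.0059] a [-0.0017, 0.001, 0.0011] deg [-0.3, 0.2, 0.2]
[ 46.2  30.   -5.6  -0.  -54.6 131.8]
```

Call:
play_rows(
  commands=[
    {"fingers":-1,"tx":0,"ty":0,"tz":0,"ax":0.038,"ay":0,"az":0},
    {"fingers":-1,"tx":0,"ty":0,"tz":0,"ax":0.076,"ay":0,"az":0},
    {"fingers":-1,"tx":0,"ty":0,"tz":0,"ax":0.114,"ay":0,"az":0},
    {"fingers":-1,"tx":0,"ty":0,"tz":0,"ax":0.152,"ay":0,"az":0},
    {"fingers":-1,"tx":0,"ty":0,"tz":0,"ax":0.19,"ay":0,"az":0},
  ],
)

```text
time_s: 34.83
tcp_pos: [0.5485, 0.3417, 0.0963]
ee_rot: [[0.001, 0.804, -0.595], [0.001, -0.595, -0.804], [-1.0, 0.0, -0.001]]
wrist_force: [-0.0, -0.0, -0.6]
gripper_width: 0.998
```

Call:
play_rows(
  commands=[
    {"fingers":-1,"tx":0,"ty":0,"tz":0,"ax":0.038,"ay":0,"az":0},
    {"fingers":-1,"tx":0,"ty":0,"tz":0,"ax":0.076,"ay":0,"az":0},
    {"fingers":-1,"tx":0,"ty":0,"tz":0,"ax":0.114,"ay":0,"az":0},
    {"fingers":-1,"tx":0,"ty":0,"tz":0,"ax":0.152,"ay":0,"az":0},
    {"fingers":-1,"tx":0,"ty":0,"tz":0,"ax":0.19,"ay":0,"az":0},
  ],
)

```text
time_s: 35.25
tcp_pos: [0.5485, 0.3417, 0.0964]
ee_rot: [[0.001, 0.33, -0.944], [0.001, -0.944, -0.33], [-1.0, -0.0, -0.001]]
wrist_force: [0.1, 0.6, -0.7]
gripper_width: 1.004
```

Call:
play_rows(
  commands=[
    {"fingers":-1,"tx":0,"ty":0,"tz":0,"ax":0.038,"ay":0,"az":0},
    {"fingers":-1,"tx":0,"ty":0,"tz":0,"ax":0.076,"ay":0,"az":0},
    {"fingers":-1,"tx":0,"ty":0,"tz":0,"ax":0.114,"ay":0,"az":0},
    {"fingers":-1,"tx":0,"ty":0,"tz":0,"ax":0.152,"ay":0,"az":0},
    {"fingers":-1,"tx":0,"ty":0,"tz":0,"ax":0.19,"ay":0,"az":0},
  ],
)

```text
time_s: 35.67
tcp_pos: [0.5485, 0.3418, 0.0964]
ee_rot: [[0.001, -0.257, -0.966], [0.001, -0.966, 0.257], [-1.0, -0.001, -0.001]]
wrist_force: [-1.2, 0.3, -0.2]
gripper_width: 1.001
```

Call:
play_rows(
  commands=[
    {"fingers":-1,"tx":0,"ty":0,"tz":0,"ax":0.038,"ay":0,"az":0},
    {"fingers":-1,"tx":0,"ty":0,"tz":0,"ax":0.076,"ay":0,"az":0},
    {"fingers":-1,"tx":0,"ty":0,"tz":0,"ax":0.114,"ay":0,"az":0},
    {"fingers":-1,"tx":0,"ty":0,"tz":0,"ax":0.152,"ay":0,"az":0},
    {"fingers":-1,"tx":0,"ty":0,"tz":0,"ax":0.19,"ay":0,"az":0},
  ],
)

```text
time_s: 36.08
tcp_pos: [0.5485, 0.3418, 0.0964]
ee_rot: [[0.001, -0.756, -0.655], [0.001, -0.655, 0.756], [-1.0, -0.001, -0.0]]
wrist_force: [0.4, -0.7, 0.1]
gripper_width: 1.0
```

Call:
play_rows(
  commands=[
    {"fingers":-1,"tx":0,"ty":0,"tz":0,"ax":0.038,"ay":0,"az":0},
    {"fingers":-1,"tx":0,"ty":0,"tz":0,"ax":0.076,"ay":0,"az":0},
    {"fingers":-1,"tx":0,"ty":0,"tz":0,"ax":0.114,"ay":0,"az":0},
    {"fingers":-1,"tx":0,"ty":0,"tz":0,"ax":0.152,"ay":0,"az":0},
    {"fingers":-1,"tx":0,"ty":0,"tz":0,"ax":0.19,"ay":0,"az":0},
  ],
)

```text
time_s: 36.5
tcp_pos: [0.5485, 0.3417, 0.0964]
ee_rot: [[0.001, -0.993, -0.117], [0.001, -0.117, 0.993], [-1.0, -0.001, 0.001]]
wrist_force: [0.6, 0.3, -0.1]
gripper_width: 1.002
```

Call:
play_rows(
  commands=[
    {"fingers":-1,"tx":0,"ty":0,"tz":0,"ax":0.03,"ay":0,"az":0},
    {"fingers":-1,"tx":0,"ty":0,"tz":0,"ax":0.05,"ay":0,"az":0},
    {"fingers":-1,"tx":0,"ty":0,"tz":0,"ax":0.05,"ay":0,"az":0},
  ],
)

```text
time_s: 36.75
tcp_pos: [0.5484, 0.3417, 0.0963]
ee_rot: [[0.001, -0.999, 0.035], [0.001, 0.035, 0.999], [-1.0, -0.001, 0.001]]
wrist_force: [-0.4, -0.7, 0.3]
gripper_width: 1.003
```

```bash
python3 - <<'E'
from h import *
go([.5465,.3445,.040],down(178.3)); print(np.round(r.sense()["joints"],1))
E
```

```text
mm [56, 2, 3] t [0.0751, 0.0028, 0.0035] a [-0.0018, 0.0003, 0.0003] deg [-0.3, 0.0, 0.1]
[ 46.3  29.8  -5.4   0.  -54.7 -48.3]
```

Call:
play_rows(
  commands=[
    {"fingers":-1,"tx":0.02,"ty":0.003,"tz":0.003,"ax":0,"ay":0,"az":0},
    {"fingers":-1,"tx":0.04,"ty":0.003,"tz":0.003,"ax":0,"ay":0,"az":0},
    {"fingers":-1,"tx":0.06,"ty":0.003,"tz":0.003,"ax":0,"ay":0,"az":0},
    {"fingers":-1,"tx":0.07,"ty":0.003,"tz":0.003,"ax":0,"ay":0,"az":0},
    {"fingers":-1,"tx":0.075,"ty":0.003,"tz":0.003,"ax":0,"ay":0,"az":0},
  ],
)

```text
time_s: 37.17
tcp_pos: [0.5454, 0.3436, 0.0383]
ee_rot: [[-0.001, -0.999, 0.033], [-0.001, 0.033, 0.999], [-1.0, 0.001, -0.001]]
wrist_force: [-0.5, -0.3, 0.2]
gripper_width: 1.0
```

Call:
play_rows(
  commands=[
    {"fingers":1,"tx":0,"ty":0,"tz":0,"ax":0,"ay":0,"az":0},
    {"fingers":1,"tx":0,"ty":0,"tz":0,"ax":0,"ay":0,"az":0},
    {"fingers":1,"tx":0,"ty":0,"tz":0,"ax":0,"ay":0,"az":0},
    {"fingers":1,"tx":0,"ty":0,"tz":0,"ax":0,"ay":0,"az":0},
    {"fingers":1,"tx":0,"ty":0,"tz":0,"ax":0,"ay":0,"az":0},
  ],
)

```text
time_s: 37.58
tcp_pos: [0.5459, 0.3445, 0.0402]
ee_rot: [[0.001, -0.999, 0.034], [0.001, 0.034, 0.999], [-1.0, -0.001, 0.001]]
wrist_force: [-0.4, 0.0, -0.0]
gripper_width: 0.709
```

Call:
play_rows(
  commands=[
    {"fingers":1,"tx":0,"ty":0,"tz":0,"ax":0,"ay":0,"az":0},
    {"fingers":1,"tx":0,"ty":0,"tz":0,"ax":0,"ay":0,"az":0},
    {"fingers":1,"tx":0,"ty":0,"tz":0,"ax":0,"ay":0,"az":0},
    {"fingers":1,"tx":0,"ty":0,"tz":0,"ax":0,"ay":0,"az":0},
    {"fingers":1,"tx":0,"ty":0,"tz":0,"ax":0,"ay":0,"az":0},
  ],
)

```text
time_s: 38.0
tcp_pos: [0.5456, 0.3442, 0.0394]
ee_rot: [[-0.0, -0.999, 0.034], [-0.0, 0.034, 0.999], [-1.0, 0.0, -0.0]]
wrist_force: [-0.5, 0.5, 0.3]
gripper_width: 0.325
```

Call:
play_rows(
  commands=[
    {"fingers":1,"tx":0,"ty":0,"tz":0,"ax":0,"ay":0,"az":0},
    {"fingers":1,"tx":0,"ty":0,"tz":0,"ax":0,"ay":0,"az":0},
    {"fingers":1,"tx":0,"ty":0,"tz":0,"ax":0,"ay":0,"az":0},
    {"fingers":1,"tx":0,"ty":0,"tz":0,"ax":0,"ay":0,"az":0},
    {"fingers":1,"tx":0,"ty":0,"tz":0,"ax":0,"ay":0,"az":0},
  ],
)

```text
time_s: 38.42
tcp_pos: [0.5456, 0.3441, 0.0393]
ee_rot: [[-0.0, -0.999, 0.034], [-0.0, 0.034, 0.999], [-1.0, 0.0, -0.0]]
wrist_force: [-0.1, 0.4, 0.1]
gripper_width: 0.16
```

Call:
play_rows(
  commands=[
    {"fingers":1,"tx":-0.01,"ty":0,"tz":0,"ax":0,"ay":0,"az":0},
    {"fingers":1,"tx":-0.025,"ty":0,"tz":0,"ax":0,"ay":0,"az":0},
    {"fingers":1,"tx":-0.04,"ty":0,"tz":0,"ax":0,"ay":0,"az":0},
    {"fingers":1,"tx":-0.05,"ty":0,"tz":0,"ax":0,"ay":0,"az":0},
    {"fingers":1,"tx":-0.05,"ty":0,"tz":0,"ax":0,"ay":0,"az":0},
  ],
)

```text
time_s: 38.83
tcp_pos: [0.5469, 0.3453, 0.08]
ee_rot: [[0.004, -0.999, 0.033], [0.004, 0.033, 0.999], [-1.0, -0.004, 0.004]]
wrist_force: [0.0, 0.9, -3.3]
gripper_width: 0.157
```

```bash
python3 - <<'E'
from h import *
s=r.sense(); print(np.round(s["wrist_force"],1),np.round(s["moment"],2),s["gripper_width"])
sc=viewer.capture("scene")
cv2.imwrite("pics/s3.png",cv2.resize(sc["image"][130:290,270:450,::-1],None,fx=3.3,fy=3.3,interpolation=cv2.INTER_CUBIC))
E
```

```text
[ 0.   0.9 -3.3] [ 0.07 -0.36 -0.01] 0.15720064450565285
```

View pics/s3.png

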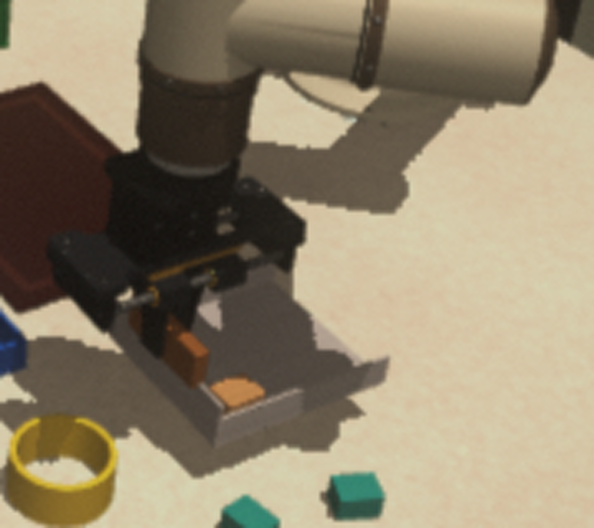

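Call:
play_rows(
  commands=[
    {"fingers":1,"tx":-0.04,"ty":0,"tz":0,"ax":0,"ay":0,"az":0},
    {"fingers":1,"tx":-0.09,"ty":0,"tz":0,"ax":0,"ay":0,"az":0},
    {"fingers":1,"tx":-0.14,"ty":0,"tz":0,"ax":0,"ay":0,"az":0},
    {"fingers":1,"tx":-0.19,"ty":0,"tz":0,"ax":0,"ay":0,"az":0},
    {"fingers":1,"tx":-0.23,"ty":0,"tz":0,"ax":0,"ay":0,"az":0},
  ],
)

```text
time_s: 39.3
tcp_pos: [0.5457, 0.3442, 0.2523]
ee_rot: [[0.002, -0.999, 0.034], [0.001, 0.034, 0.999], [-1.0, -0.002, 0.001]]
wrist_force: [0.3, 0.6, -3.0]
gripper_width: 0.159
```

Call:
play_rows(
  commands=[
    {"fingers":1,"tx":0,"ty":-0.002,"tz":-0.02,"ax":0,"ay":0,"az":0},
    {"fingers":1,"tx":0,"ty":-0.007,"tz":-0.06,"ax":0,"ay":0,"az":0},
    {"fingers":1,"tx":0,"ty":-0.012,"tz":-0.11,"ax":0,"ay":0,"az":0},
    {"fingers":1,"tx":0,"ty":-0.018,"tz":-0.16,"ax":0,"ay":0,"az":0},
    {"fingers":1,"tx":0,"ty":-0.023,"tz":-0.201,"ax":0,"ay":0,"az":0},
  ],
)

```text
time_s: 39.72
tcp_pos: [0.5565, 0.1902, 0.248]
ee_rot: [[-0.003, -0.999, 0.034], [-0.001, 0.034, 0.999], [-1.0, 0.003, -0.001]]
wrist_force: [1.1, 0.5, -3.8]
gripper_width: 0.155
```

Call:
play_rows(
  commands=[
    {"fingers":1,"tx":0,"ty":-0.005,"tz":-0.04,"ax":0,"ay":0,"az":0},
    {"fingers":1,"tx":0,"ty":-0.009,"tz":-0.08,"ax":0,"ay":0,"az":0},
    {"fingers":1,"tx":0,"ty":-0.014,"tz":-0.12,"ax":0,"ay":0,"az":0},
    {"fingers":1,"tx":0,"ty":-0.018,"tz":-0.16,"ax":0,"ay":0,"az":0},
    {"fingers":1,"tx":0,"ty":-0.023,"tz":-0.201,"ax":0,"ay":0,"az":0},
  ],
)

```text
time_s: 40.13
tcp_pos: [0.5687, 0.04, 0.248]
ee_rot: [[-0.002, -0.999, 0.034], [0.0, 0.034, 0.999], [-1.0, 0.002, 0.0]]
wrist_force: [0.4, 0.5, -3.2]
gripper_width: 0.163
```

Call:
play_rows(
  commands=[
    {"fingers":1,"tx":0,"ty":-0.005,"tz":-0.04,"ax":0,"ay":0,"az":0},
    {"fingers":1,"tx":0,"ty":-0.009,"tz":-0.08,"ax":0,"ay":0,"az":0},
    {"fingers":1,"tx":0,"ty":-0.014,"tz":-0.12,"ax":0,"ay":0,"az":0},
    {"fingers":1,"tx":0,"ty":-0.018,"tz":-0.16,"ax":0,"ay":0,"az":0},
    {"fingers":1,"tx":0,"ty":-0.023,"tz":-0.201,"ax":0,"ay":0,"az":0},
  ],
)

```text
time_s: 40.55
tcp_pos: [0.5809, -0.111, 0.248]
ee_rot: [[-0.002, -0.999, 0.034], [0.001, 0.034, 0.999], [-1.0, 0.002, 0.001]]
wrist_force: [0.6, 0.8, -3.6]
gripper_width: 0.158
```

Call:
play_rows(
  commands=[
    {"fingers":1,"tx":0,"ty":-0.005,"tz":-0.04,"ax":0,"ay":0,"az":0},
    {"fingers":1,"tx":0,"ty":-0.009,"tz":-0.08,"ax":0,"ay":0,"az":0},
    {"fingers":1,"tx":0,"ty":-0.014,"tz":-0.12,"ax":0,"ay":0,"az":0},
    {"fingers":1,"tx":0,"ty":-0.018,"tz":-0.16,"ax":0,"ay":0,"az":0},
    {"fingers":1,"tx":0,"ty":-0.023,"tz":-0.201,"ax":0,"ay":0,"az":0},
  ],
)

```text
time_s: 40.97
tcp_pos: [0.5931, -0.262, 0.2477]
ee_rot: [[-0.002, -0.999, 0.034], [0.002, 0.034, 0.999], [-1.0, 0.002, 0.002]]
wrist_force: [0.7, 0.4, -4.1]
gripper_width: 0.155
```

Call:
play_rows(
  commands=[
    {"fingers":1,"tx":0,"ty":-0.005,"tz":-0.05,"ax":0,"ay":0,"az":0},
    {"fingers":1,"tx":0,"ty":-0.01,"tz":-0.1,"ax":0,"ay":0,"az":0},
    {"fingers":1,"tx":0,"ty":-0.016,"tz":-0.15,"ax":0,"ay":0,"az":0},
    {"fingers":1,"tx":0,"ty":-0.022,"tz":-0.19,"ax":0,"ay":0,"az":0},
    {"fingers":1,"tx":0,"ty":-0.023,"tz":-0.201,"ax":0,"ay":0,"az":0},
  ],
)

```text
time_s: 41.38
tcp_pos: [0.605, -0.4165, 0.2461]
ee_rot: [[-0.003, -0.999, 0.038], [0.001, 0.038, 0.999], [-1.0, 0.003, 0.001]]
wrist_force: [0.5, -0.8, -4.9]
gripper_width: 0.158
```

Call:
play_rows(
  commands=[
    {"fingers":1,"tx":0,"ty":0,"tz":0,"ax":0.025,"ay":0,"az":0},
    {"fingers":1,"tx":0,"ty":0,"tz":0,"ax":0.05,"ay":0,"az":0},
    {"fingers":1,"tx":0,"ty":0,"tz":0,"ax":0.08,"ay":0,"az":0},
    {"fingers":1,"tx":0,"ty":0,"tz":0,"ax":0.11,"ay":0,"az":0},
    {"fingers":1,"tx":0,"ty":0,"tz":0,"ax":0.113,"ay":0,"az":0},
  ],
)

```text
time_s: 41.8
tcp_pos: [0.6057, -0.4114, 0.2476]
ee_rot: [[-0.002, -0.925, 0.381], [0.002, 0.381, 0.925], [-1.0, 0.003, 0.001]]
wrist_force: [-0.2, -0.4, -3.7]
gripper_width: 0.155
```

```bash
python3 - <<'E'
from h import *
s=r.sense(); print(np.round(s["joints"],1),np.round(s["tcp_pos"],3),s["gripper_width"],s["wrist_force"])
E=np.array(s["ee_rot"]); M=np.array(s["tcp_pos"])+E@[.04,.1685,0]; print("mouth",np.round(M,3),"heading",np.degrees(np.arctan2(-E[1,1],-E[0,1])))
p,q=wrist(); cv2.imwrite("pics/w7.png",p["image"][:,:,::-1])
for d in spotter.silhouettes("waste_tub",viewer.capture("top"))[:1]: print(d["score"],d["uv"])
E
```

```text
[-21.6  32.2  21.4  -0.1 -79.3  -0.8] [ 0.606 -0.411  0.248] 0.15479771662031858 [-0.15929967 -0.42161025 -3.72437487]
mouth [ 0.45  -0.347  0.208] heading -22.3980330309003
0.61 [459.2, 205.1]
```

View pics/w7.png

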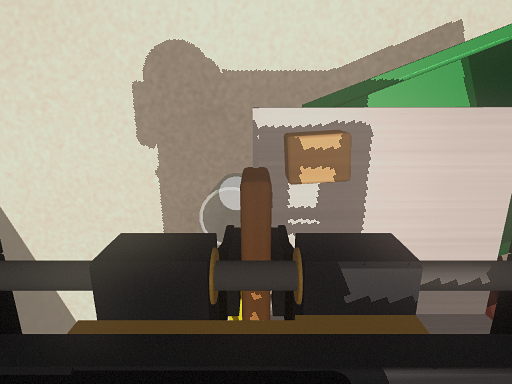

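Call:
play_rows(
  commands=[
    {"fingers":1,"tx":0.02,"ty":0,"tz":0,"ax":0,"ay":0,"az":0},
    {"fingers":1,"tx":0.04,"ty":0,"tz":0,"ax":0,"ay":0,"az":0},
    {"fingers":1,"tx":0.06,"ty":0,"tz":0,"ax":0,"ay":0,"az":0},
    {"fingers":1,"tx":0.08,"ty":0,"tz":0,"ax":0,"ay":0,"az":0},
    {"fingers":1,"tx":0.08,"ty":0,"tz":0,"ax":0,"ay":0,"az":0},
  ],
)

```text
time_s: 42.37
tcp_pos: [0.6045, -0.4105, 0.1847]
ee_rot: [[-0.007, -0.926, 0.378], [0.005, 0.378, 0.926], [-1.0, 0.008, 0.002]]
wrist_force: [-0.9, 0.0, -4.7]
gripper_width: 0.159
```

Call:
play_rows(
  commands=[
    {"fingers":1,"tx":-0.0232,"ty":0.0068,"tz":0,"ax":0,"ay":0,"az":-0.0333},
    {"fingers":1,"tx":-0.0455,"ty":0.016,"tz":0,"ax":0,"ay":0,"az":-0.0667},
    {"fingers":1,"tx":-0.0668,"ty":0.0275,"tz":0,"ax":0,"ay":0,"az":-0.1},
    {"fingers":1,"tx":-0.0668,"ty":0.0275,"tz":0,"ax":0,"ay":0,"az":-0.1},
  ],
)

```text
time_s: 42.7
tcp_pos: [0.5827, -0.4027, 0.2431]
ee_rot: [[0.288, -0.88, 0.378], [-0.118, 0.359, 0.926], [-0.95, -0.312, -0.001]]
wrist_force: [-0.4, 0.2, -3.0]
gripper_width: 0.158
```

Call:
play_rows(
  commands=[
    {"fingers":1,"tx":-0.0232,"ty":0.0068,"tz":0,"ax":0,"ay":0,"az":-0.0333},
    {"fingers":1,"tx":-0.0455,"ty":0.016,"tz":0,"ax":0,"ay":0,"az":-0.0667},
    {"fingers":1,"tx":-0.0455,"ty":0.016,"tz":0,"ax":0,"ay":0,"az":-0.0667},
  ],
)

```text
time_s: 42.95
tcp_pos: [0.5603, -0.3934, 0.2674]
ee_rot: [[0.459, -0.803, 0.379], [-0.188, 0.329, 0.925], [-0.868, -0.496, 0.0]]
wrist_force: [-2.0, 1.1, -5.4]
gripper_width: 0.161
```

```bash
python3 - <<'E'
from h import *
s=r.sense(); print(np.round(s["joints"],1),np.round(s["tcp_pos"],3),s["gripper_width"],s["wrist_force"])
E=np.array(s["ee_rot"]); M=np.array(s["tcp_pos"])+E@[.04,.1685,0]; print("mouth",np.round(M,3),"tilt",np.degrees(np.arcsin(-E[2,1])))
E
```

```text
[-21.4  12.9 -11.7   0.7 -35.7  -1.4] [ 0.56  -0.393  0.267] 0.16062651342564327 [-2.04747051  1.10758504 -5.4330606 ]
mouth [ 0.443 -0.345  0.149] tilt 29.754954687210443
```

Call:
play_rows(
  commands=[
    {"fingers":1,"tx":-0.0232,"ty":0.0068,"tz":0,"ax":0,"ay":0,"az":-0.0333},
    {"fingers":1,"tx":-0.0455,"ty":0.016,"tz":0,"ax":0,"ay":0,"az":-0.0667},
    {"fingers":1,"tx":-0.0455,"ty":0.016,"tz":0,"ax":0,"ay":0,"az":-0.0667},
    {"fingers":1,"tx":-0.0455,"ty":0.016,"tz":0,"ax":0,"ay":0,"az":-0.0667},
    {"fingers":1,"tx":-0.0455,"ty":0.016,"tz":0,"ax":0,"ay":0,"az":-0.0667},
  ],
)

```text
time_s: 43.37
tcp_pos: [0.5418, -0.3857, 0.2934]
ee_rot: [[0.62, -0.688, 0.378], [-0.254, 0.28, 0.926], [-0.742, -0.67, -0.001]]
wrist_force: [1.2, -0.4, -2.2]
gripper_width: 0.159
```

```bash
python3 - <<'E'
from h import *
s=r.sense(); print(np.round(s["joints"],1),np.round(s["tcp_pos"],3),s["gripper_width"],s["wrist_force"])
E=np.array(s["ee_rot"]); M=np.array(s["tcp_pos"])+E@[.04,.1685,0]; print("mouth",np.round(M,3),"tilt",np.degrees(np.arcsin(-E[2,1])))
p=viewer.capture("top"); print([(np.round(d["uv"]),d["score"]) for d in spotter.find_in("block_1",p)])
cv2.imwrite("pics/t4.png",cv2.resize(p["image"][150:310,310:490,::-1],None,fx=3.3,fy=3.3,interpolation=cv2.INTER_CUBIC))
p=viewer.capture("scene");print([(np.round(d["uv"]),d["score"]) for d in spotter.find_in("block_1",p)])
p=viewer.capture("wrist");print([(np.round(d["uv"]),d["score"]) for d in spotter.find_in("block_1",p)])
E
```

```text
[-21.2   6.4 -22.3   2.2 -19.2  -2.8] [ 0.542 -0.386  0.293] 0.15920991280892408 [ 1.2307475  -0.37374348 -2.23444929]
mouth [ 0.451 -0.349  0.151] tilt 42.05960862299067
[(array([ 91., 181.]), 0.68), (array([ 81., 218.]), 0.51)]
[(array([376., 282.]), 0.76), (array([346., 288.]), 0.73), (array([212.,  83.]), 0.19)]
[]
```

Call:
play_rows(
  commands=[
    {"fingers":1,"tx":-0.012,"ty":0.0035,"tz":0,"ax":0,"ay":0,"az":-0.0167},
    {"fingers":1,"tx":-0.012,"ty":0.0035,"tz":0,"ax":0,"ay":0,"az":-0.0167},
    {"fingers":1,"tx":-0.012,"ty":0.0035,"tz":0,"ax":0,"ay":0,"az":-0.0167},
    {"fingers":1,"tx":-0.012,"ty":0.0035,"tz":0,"ax":0,"ay":0,"az":-0.0167},
    {"fingers":1,"tx":-0.012,"ty":0.0035,"tz":0,"ax":0,"ay":0,"az":-0.0167},
  ],
)

```text
time_s: 44.08
tcp_pos: [0.5349, -0.3828, 0.2971]
ee_rot: [[0.655, -0.654, 0.379], [-0.268, 0.268, 0.925], [-0.707, -0.707, -0.0]]
wrist_force: [-0.1, -0.1, -3.7]
gripper_width: 0.158
```

Call:
play_rows(
  commands=[
    {"fingers":1,"tx":0,"ty":0,"tz":0,"ax":0,"ay":0,"az":0},
    {"fingers":1,"tx":0,"ty":0,"tz":0,"ax":0,"ay":0,"az":0},
    {"fingers":1,"tx":0,"ty":0,"tz":0,"ax":0,"ay":0,"az":0},
    {"fingers":1,"tx":0,"ty":0,"tz":0,"ax":0,"ay":0,"az":0},
    {"fingers":1,"tx":0,"ty":0,"tz":0,"ax":0,"ay":0,"az":0},
  ],
)

```text
time_s: 44.5
tcp_pos: [0.5342, -0.3825, 0.2966]
ee_rot: [[0.654, -0.654, 0.379], [-0.268, 0.268, 0.925], [-0.707, -0.707, -0.0]]
wrist_force: [0.6, -0.6, -3.9]
gripper_width: 0.159
```

```bash
python3 - <<'E'
from h import *
s=r.sense(); print(np.round(s["joints"],1),np.round(s["tcp_pos"],3),s["gripper_width"],s["wrist_force"])
E=np.array(s["ee_rot"]);print("tilt",np.degrees(np.arcsin(-E[2,1])))
a=viewer.capture("top")["image"][150:300,320:480]; b=viewer.capture("scene")["image"][60:210,150:310]
cv2.imwrite("pics/t5.png",cv2.resize(np.hstack([a,b])[:,:,::-1],None,fx=2.5,fy=2.5,interpolation=cv2.INTER_CUBIC))
E
```

```text
[-21.2   4.9 -25.6   3.1 -14.5  -3.8] [ 0.534 -0.383  0.297] 0.15923868610294112 [ 0.55423742 -0.59296841 -3.86975732]
tilt 45.00867859354526
```

View pics/t5.png

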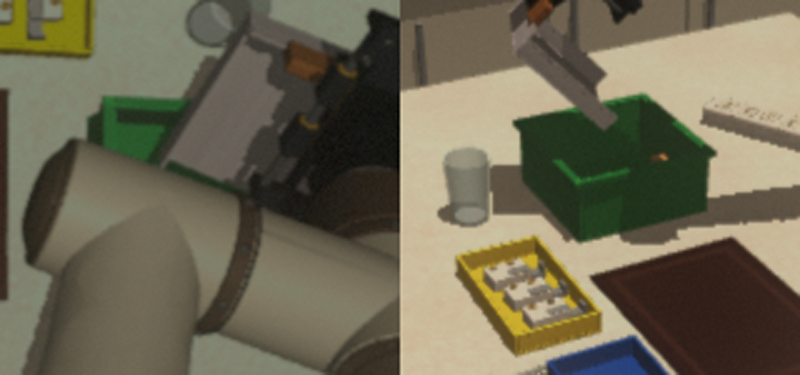

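Call:
play_rows(
  commands=[
    {"fingers":1,"tx":0.0238,"ty":-0.0043,"tz":0,"ax":0,"ay":0,"az":0.0333},
    {"fingers":1,"tx":0.0479,"ty":-0.0062,"tz":0,"ax":0,"ay":0,"az":0.0667},
    {"fingers":1,"tx":0.072,"ty":-0.0055,"tz":0,"ax":0,"ay":0,"az":0.1},
    {"fingers":1,"tx":0.096,"ty":-0.0023,"tz":0,"ax":0,"ay":0,"az":0.1333},
    {"fingers":1,"tx":0.096,"ty":-0.0023,"tz":0,"ax":0,"ay":0,"az":0.1333},
  ],
)

```text
time_s: 45.02
tcp_pos: [0.5869, -0.4037, 0.2426]
ee_rot: [[0.328, -0.866, 0.378], [-0.134, 0.354, 0.926], [-0.935, -0.354, -0.0]]
wrist_force: [1.0, 0.3, -5.1]
gripper_width: 0.159
```

Call:
play_rows(
  commands=[
    {"fingers":1,"tx":0.0238,"ty":-0.0043,"tz":0,"ax":0,"ay":0,"az":0.0333},
    {"fingers":1,"tx":0.0479,"ty":-0.0062,"tz":0,"ax":0,"ay":0,"az":0.0667},
    {"fingers":1,"tx":0.072,"ty":-0.0055,"tz":0,"ax":0,"ay":0,"az":0.1},
    {"fingers":1,"tx":0.0841,"ty":-0.0042,"tz":0,"ax":0,"ay":0,"az":0.1167},
    {"fingers":1,"tx":0.0841,"ty":-0.0042,"tz":0,"ax":0,"ay":0,"az":0.1167},
  ],
)

```text
time_s: 45.43
tcp_pos: [0.6081, -0.4121, 0.1833]
ee_rot: [[-0.004, -0.925, 0.379], [0.003, 0.379, 0.925], [-1.0, 0.005, 0.001]]
wrist_force: [0.2, -0.3, -3.3]
gripper_width: 0.157
```

Call:
play_rows(
  commands=[
    {"fingers":1,"tx":-0.03,"ty":0,"tz":0,"ax":0,"ay":0,"az":0},
    {"fingers":1,"tx":-0.06,"ty":0,"tz":0,"ax":0,"ay":0,"az":0},
    {"fingers":1,"tx":-0.09,"ty":0,"tz":0,"ax":0,"ay":0,"az":0},
    {"fingers":1,"tx":-0.1,"ty":0,"tz":0,"ax":0,"ay":0,"az":0},
    {"fingers":1,"tx":-0.1,"ty":0,"tz":0,"ax":0,"ay":0,"az":0},
  ],
)

```text
time_s: 45.85
tcp_pos: [0.6072, -0.4127, 0.2685]
ee_rot: [[0.009, -0.925, 0.379], [-0.004, 0.379, 0.925], [-1.0, -0.01, -0.001]]
wrist_force: [1.2, 0.2, -3.3]
gripper_width: 0.158
```

```bash
python3 - <<'E'
from h import *
s=r.sense(); print(np.round(s["joints"],1),np.round(s["tcp_pos"],3),s["gripper_width"],s["wrist_force"],np.round(s["ee_rot"],3).tolist())
w=viewer.capture("wrist"); print([(np.round(d["uv"]),d["score"]) for d in spotter.find_in("block_1",w)])
t=viewer.capture("top"); print([(np.round(d["uv"]),d["score"]) for d in spotter.find_in("block_1",t)])
sc=viewer.capture("scene"); print([(np.round(d["uv"]),d["score"]) for d in spotter.find_in("block_1",sc)])
a=cv2.resize(t["image"][140:290,320:480],None,fx=1.7,fy=1.7); b=cv2.resize(sc["image"][50:200,150:310],None,fx=1.7,fy=1.7)
l=np.vstack([a,b]); cw=cv2.resize(w["image"],(512,384)); cw=np.vstack([cw,np.zeros((l.shape[0]-384,512,3),np.uint8)])
cv2.imwrite("pics/t6.png",np.hstack([l,cw])[:,:,::-1])
E
```

```text
[-21.6  31.6  23.2   0.  -81.   -0.7] [ 0.607 -0.413  0.269] 0.1580187438164914 [ 1.20366258  0.24073487 -3.29196192] [[0.009, -0.925, 0.379], [-0.004, 0.379, 0.925], [-1.0, -0.01, -0.001]]
[]
[(array([ 92., 181.]), 0.64), (array([ 80., 217.]), 0.6)]
[(array([346., 288.]), 0.69), (array([376., 284.]), 0.61)]
```

View pics/t6.png

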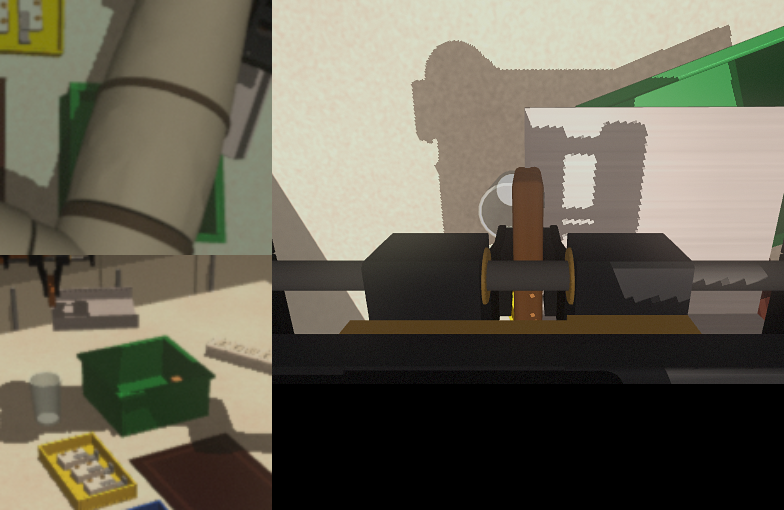

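Call:
play_rows(
  commands=[
    {"fingers":1,"tx":0,"ty":0.015,"tz":0.024,"ax":0,"ay":0,"az":0},
    {"fingers":1,"tx":0,"ty":0.04,"tz":0.064,"ax":0,"ay":0,"az":0},
    {"fingers":1,"tx":0,"ty":0.065,"tz":0.104,"ax":0,"ay":0,"az":0},
    {"fingers":1,"tx":0,"ty":0.09,"tz":0.145,"ax":0,"ay":0,"az":0},
    {"fingers":1,"tx":0,"ty":0.1,"tz":0.161,"ax":0,"ay":0,"az":0},
  ],
)

```text
time_s: 46.57
tcp_pos: [0.5813, -0.268, 0.2637]
ee_rot: [[-0.001, -0.926, 0.377], [0.002, 0.377, 0.926], [-1.0, 0.002, 0.001]]
wrist_force: [0.7, 0.8, -3.0]
gripper_width: 0.157
```

Call:
play_rows(
  commands=[
    {"fingers":1,"tx":0,"ty":0.02,"tz":0.032,"ax":0,"ay":0,"az":0},
    {"fingers":1,"tx":0,"ty":0.04,"tz":0.064,"ax":0,"ay":0,"az":0},
    {"fingers":1,"tx":0,"ty":0.065,"tz":0.104,"ax":0,"ay":0,"az":0},
    {"fingers":1,"tx":0,"ty":0.09,"tz":0.145,"ax":0,"ay":0,"az":0},
    {"fingers":1,"tx":0,"ty":0.1,"tz":0.161,"ax":0,"ay":0,"az":0},
  ],
)

```text
time_s: 46.98
tcp_pos: [0.5578, -0.1284, 0.2638]
ee_rot: [[-0.001, -0.926, 0.377], [0.001, 0.377, 0.926], [-1.0, 0.001, 0.001]]
wrist_force: [0.0, 0.4, -4.7]
gripper_width: 0.16
```

Call:
play_rows(
  commands=[
    {"fingers":1,"tx":0,"ty":0.025,"tz":0.04,"ax":0,"ay":0,"az":0},
    {"fingers":1,"tx":0,"ty":0.05,"tz":0.08,"ax":0,"ay":0,"az":0},
    {"fingers":1,"tx":0,"ty":0.075,"tz":0.12,"ax":0,"ay":0,"az":0},
    {"fingers":1,"tx":0,"ty":0.095,"tz":0.153,"ax":0,"ay":0,"az":0},
    {"fingers":1,"tx":0,"ty":0.1,"tz":0.161,"ax":0,"ay":0,"az":0},
  ],
)

```text
time_s: 47.4
tcp_pos: [0.5345, 0.0117, 0.2639]
ee_rot: [[0.0, -0.927, 0.376], [0.001, 0.376, 0.927], [-1.0, 0.0, 0.001]]
wrist_force: [-0.1, 0.6, -3.6]
gripper_width: 0.159
```

Call:
play_rows(
  commands=[
    {"fingers":1,"tx":0,"ty":0,"tz":0,"ax":-0.03,"ay":0,"az":0},
    {"fingers":1,"tx":0,"ty":0,"tz":0,"ax":-0.06,"ay":0,"az":0},
    {"fingers":1,"tx":0,"ty":0,"tz":0,"ax":-0.09,"ay":0,"az":0},
    {"fingers":1,"tx":0,"ty":0,"tz":0,"ax":-0.119,"ay":0,"az":0},
    {"fingers":1,"tx":0,"ty":0,"tz":0,"ax":-0.119,"ay":0,"az":0},
  ],
)

```text
time_s: 47.82
tcp_pos: [0.5352, 0.0081, 0.2638]
ee_rot: [[-0.0, -1.0, 0.014], [-0.001, 0.014, 1.0], [-1.0, 0.0, -0.001]]
wrist_force: [0.6, -0.1, -3.2]
gripper_width: 0.159
```

```bash
python3 - <<'E'
from h import *
go([.535,.008,.100],down(179))
for n in("top","scene","wrist"):
    t=viewer.capture(n); print(n,[(np.round(d["uv"]),round(d["score"],2)) for d in spotter.find_in("block_1",t)])
    hsv=cv2.cvtColor(t["image"],cv2.COLOR_RGB2HSV); m=cv2.inRange(hsv,(9,90,110),(19,220,255))
    k,_,st,c=cv2.connectedComponentsWithStats(m); print([(c[i].round().tolist(),int(st[i,4])) for i in range(1,k) if st[i,4]>12])
E
```

```text
mm [164, 0, 0] t [0.2184, 0.0002, 0.0] a [0.0012, -0.0002, -0.0001] deg [0.2, -0.0, -0.0]
top [(array([400., 268.]), 0.6), (array([ 81., 217.]), 0.52), (array([ 92., 185.]), 0.51)]
[([40.0, 39.0], 105), ([79.0, 30.0], 19), ([111.0, 37.0], 225), ([295.0, 44.0], 92), ([365.0, 43.0], 221), ([382.0, 46.0], 319), ([89.0, 45.0], 45), ([126.0, 47.0], 128), ([451.0, 43.0], 21), ([81.0, 46.0], 25), ([344.0, 52.0], 23), ([337.0, 51.0], 24), ([476.0, 57.0], 44), ([355.0, 57.0], 16), ([369.0, 264.0], 53), ([400.0, 269.0], 64), ([23.0, 355.0], 2335)]
scene [(array([348., 290.]), 0.62), (array([378., 283.]), 0.48)]
[([217.0, 5.0], 87), ([191.0, 37.0], 886), ([499.0, 80.0], 475), ([322.0, 112.0], 16), ([45.0, 248.0], 17808), ([112.0, 212.0], 207), ([498.0, 260.0], 1017), ([76.0, 345.0], 1420), ([121.0, 353.0], 42), ([6.0, 372.0], 221)]
wrist []
[([155.0, 80.0], 20), ([211.0, 281.0], 71), ([300.0, 280.0], 75)]
```

Call:
play_rows(
  commands=[
    {"fingers":1,"tx":0.04,"ty":0,"tz":0,"ax":0,"ay":0,"az":0},
    {"fingers":1,"tx":0.08,"ty":0,"tz":0,"ax":0,"ay":0,"az":0},
    {"fingers":1,"tx":0.12,"ty":0,"tz":0,"ax":0,"ay":0,"az":0},
    {"fingers":1,"tx":0.16,"ty":0,"tz":0,"ax":0,"ay":0,"az":0},
    {"fingers":1,"tx":0.19,"ty":0,"tz":0,"ax":0,"ay":0,"az":0},
  ],
)

```text
time_s: 48.53
tcp_pos: [0.5342, 0.0083, 0.1194]
ee_rot: [[-0.002, -1.0, 0.016], [-0.0, 0.016, 1.0], [-1.0, 0.002, -0.0]]
wrist_force: [-0.2, -0.5, -3.2]
gripper_width: 0.158
```

Call:
play_rows(
  commands=[
    {"fingers":1,"tx":0.025,"ty":0,"tz":0,"ax":0,"ay":0,"az":0},
    {"fingers":1,"tx":0.045,"ty":0,"tz":0,"ax":0,"ay":0,"az":0},
    {"fingers":1,"tx":0.06,"ty":0,"tz":0,"ax":0,"ay":0,"az":0},
    {"fingers":1,"tx":0.072,"ty":0,"tz":0,"ax":0,"ay":0,"az":0},
    {"fingers":1,"tx":0.08,"ty":0,"tz":0,"ax":0,"ay":0,"az":0},
  ],
)

```text
time_s: 48.95
tcp_pos: [0.5352, 0.0085, 0.0608]
ee_rot: [[-0.001, -1.0, 0.015], [-0.0, 0.015, 1.0], [-1.0, 0.001, -0.0]]
wrist_force: [0.7, 0.8, -2.7]
gripper_width: 0.158
```

Call:
play_rows(
  commands=[
    {"fingers":1,"tx":0.006,"ty":0,"tz":0,"ax":0,"ay":0,"az":0},
    {"fingers":1,"tx":0.01,"ty":0,"tz":0,"ax":0,"ay":0,"az":0},
    {"fingers":1,"tx":0.014,"ty":0,"tz":0,"ax":0,"ay":0,"az":0},
    {"fingers":1,"tx":0.017,"ty":0,"tz":0,"ax":0,"ay":0,"az":0},
    {"fingers":1,"tx":0.019,"ty":0,"tz":0,"ax":0,"ay":0,"az":0},
  ],
)

```text
time_s: 49.37
tcp_pos: [0.5355, 0.0086, 0.0476]
ee_rot: [[0.001, -1.0, 0.015], [0.0, 0.015, 1.0], [-1.0, -0.001, 0.0]]
wrist_force: [0.5, 0.2, -3.5]
gripper_width: 0.16
```

Call:
play_rows(
  commands=[
    {"fingers":1,"tx":0,"ty":0,"tz":0,"ax":0,"ay":0,"az":0},
    {"fingers":1,"tx":0,"ty":0,"tz":0,"ax":0,"ay":0,"az":0},
    {"fingers":1,"tx":0,"ty":0,"tz":0,"ax":0,"ay":0,"az":0},
  ],
)

```text
time_s: 49.62
tcp_pos: [0.5354, 0.0086, 0.0477]
ee_rot: [[0.001, -1.0, 0.015], [-0.0, 0.015, 1.0], [-1.0, -0.001, 0.0]]
wrist_force: [-0.3, 0.2, -3.0]
gripper_width: 0.158
```

Lower a further 4–5 mm gently until weight shifts, then release.

Call:
play_rows(
  commands=[
    {"fingers":1,"tx":0.002,"ty":0,"tz":0,"ax":0,"ay":0,"az":0},
    {"fingers":1,"tx":0.004,"ty":0,"tz":0,"ax":0,"ay":0,"az":0},
    {"fingers":1,"tx":0.006,"ty":0,"tz":0,"ax":0,"ay":0,"az":0},
    {"fingers":1,"tx":0.006,"ty":0,"tz":0,"ax":0,"ay":0,"az":0},
  ],
)

```text
time_s: 49.95
tcp_pos: [0.535, 0.0085, 0.0426]
ee_rot: [[-0.0, -1.0, 0.015], [-0.0, 0.015, 1.0], [-1.0, 0.0, -0.0]]
wrist_force: [-0.9, -0.4, -3.1]
gripper_width: 0.159
```

Call:
play_rows(
  commands=[
    {"fingers":1,"tx":0.001,"ty":0,"tz":0,"ax":0,"ay":0,"az":0},
    {"fingers":1,"tx":0.001,"ty":0,"tz":0,"ax":0,"ay":0,"az":0},
  ],
)

```text
time_s: 50.12
tcp_pos: [0.5352, 0.0085, 0.0423]
ee_rot: [[0.0, -1.0, 0.015], [-0.0, 0.015, 1.0], [-1.0, -0.0, -0.0]]
wrist_force: [-0.6, -0.5, -1.2]
gripper_width: 0.159
```

Call:
play_rows(
  commands=[
    {"fingers":-0.4,"tx":0,"ty":0,"tz":0,"ax":0,"ay":0,"az":0},
    {"fingers":-0.4,"tx":0,"ty":0,"tz":0,"ax":0,"ay":0,"az":0},
    {"fingers":-0.4,"tx":0,"ty":0,"tz":0,"ax":0,"ay":0,"az":0},
    {"fingers":-0.4,"tx":0,"ty":0,"tz":0,"ax":0,"ay":0,"az":0},
    {"fingers":-0.4,"tx":0,"ty":0,"tz":0,"ax":0,"ay":0,"az":0},
  ],
)

```text
time_s: 50.53
tcp_pos: [0.5354, 0.0086, 0.0424]
ee_rot: [[0.001, -1.0, 0.015], [-0.0, 0.015, 1.0], [-1.0, -0.001, -0.0]]
wrist_force: [-0.5, -0.2, 0.2]
gripper_width: 0.449
```

Call:
play_rows(
  commands=[
    {"fingers":-0.4,"tx":0,"ty":0,"tz":0,"ax":0,"ay":0,"az":0},
    {"fingers":-0.4,"tx":-0.03,"ty":0,"tz":0,"ax":0,"ay":0,"az":0},
    {"fingers":-0.4,"tx":-0.08,"ty":0,"tz":0,"ax":0,"ay":0,"az":0},
    {"fingers":-0.4,"tx":-0.13,"ty":0,"tz":0,"ax":0,"ay":0,"az":0},
    {"fingers":-0.4,"tx":-0.18,"ty":0,"tz":0,"ax":0,"ay":0,"az":0},
  ],
)

```text
time_s: 50.95
tcp_pos: [0.5347, 0.0084, 0.1786]
ee_rot: [[-0.001, -1.0, 0.015], [-0.001, 0.015, 1.0], [-1.0, 0.001, -0.001]]
wrist_force: [1.5, 0.6, -0.4]
gripper_width: 0.693
```

Call:
play_rows(
  commands=[
    {"fingers":-0.4,"tx":-0.05,"ty":0,"tz":0.05,"ax":0,"ay":0,"az":0},
    {"fingers":-0.4,"tx":-0.08,"ty":0,"tz":0.1,"ax":0,"ay":0,"az":0},
    {"fingers":-0.4,"tx":-0.1,"ty":0,"tz":0.15,"ax":0,"ay":0,"az":0},
    {"fingers":-0.4,"tx":-0.1,"ty":0,"tz":0.2,"ax":0,"ay":0,"az":0},
    {"fingers":-0.4,"tx":-0.1,"ty":0,"tz":0.25,"ax":0,"ay":0,"az":0},
  ],
)

```text
time_s: 51.37
tcp_pos: [0.5384, 0.1954, 0.2548]
ee_rot: [[0.005, -1.0, 0.016], [0.002, 0.016, 1.0], [-1.0, -0.005, 0.003]]
wrist_force: [1.1, 0.0, 0.1]
gripper_width: 0.701
```

Call:
play_rows(
  commands=[
    {"fingers":-0.4,"tx":0,"ty":0,"tz":0.05,"ax":0,"ay":0,"az":0},
    {"fingers":-0.4,"tx":0,"ty":0,"tz":0.1,"ax":0,"ay":0,"az":0},
    {"fingers":-0.4,"tx":0,"ty":0,"tz":0.15,"ax":0,"ay":0,"az":0},
    {"fingers":-0.4,"tx":0,"ty":0,"tz":0.2,"ax":0,"ay":0,"az":0},
    {"fingers":-0.4,"tx":0,"ty":0,"tz":0.25,"ax":0,"ay":0,"az":0},
  ],
)

```text
time_s: 51.78
tcp_pos: [0.5402, 0.3828, 0.2521]
ee_rot: [[0.0, -1.0, 0.015], [-0.0, 0.015, 1.0], [-1.0, -0.0, -0.0]]
wrist_force: [1.0, -0.0, 0.1]
gripper_width: 0.699
```

```bash
python3 - <<'E'
from h import *
t=viewer.capture("top"); cv2.imwrite("pics/t9.png",cv2.resize(t["image"][100:300,60:480,::-1],None,fx=1.9,fy=1.9,interpolation=cv2.INTER_CUBIC))
for n in("block_1","hanger_r1","hanger_l1"): print(n,[(np.round(d["uv"]),round(d["score"],2)) for d in spotter.find_in(n,t)])
E
```

```text
block_1 [(array([325., 143.]), 0.74), (array([ 82., 216.]), 0.71), (array([399., 266.]), 0.56), (array([367., 264.]), 0.5)]
hanger_r1 [(array([298., 149.]), 0.6), (array([336., 151.]), 0.54), (array([318., 153.]), 0.53)]
hanger_l1 [(array([224., 144.]), 0.53), (array([264., 226.]), 0.24)]
```

View pics/t9.png

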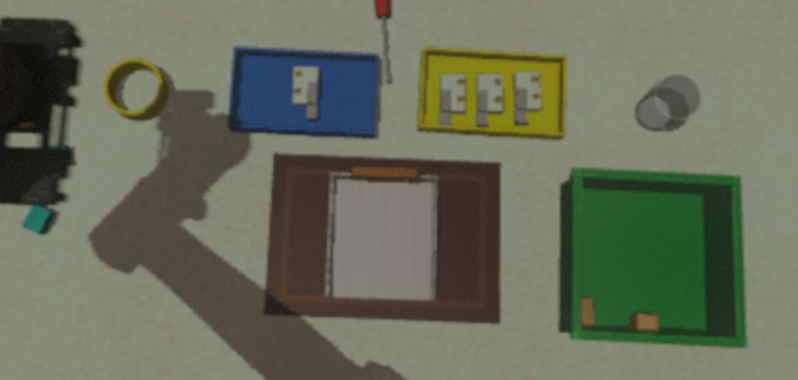

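```bash
python3 -c "
from station import job
print(job.finish_job())"
```

```text
the job is handed in; nothing more can be done
None
```

The job is done and handed in at about 52 s of the 208 s allowed; the system reported no verdict.

**Sorting:** Four hangers were present. The one left-hand hanger is in the blue tray, and the three right-hand ones are in the yellow tray, including the one from the delivery tray. One right-hand hanger was knocked a few centimetres aside during the run; I measured it again and picked it up at its new place.

**Tipping out:** I tilted the delivery tray to 45° over the green tub, and both pine blocks slid in. I then set the empty tray down in the middle of the mat.

**Last checks:** The final top picture shows all four hangers in the right trays and both blocks, with no hanger, in the tub. The empty tray stands in the middle of the mat. The tape, glass and screwdriver are where they were.

**What failed or disagreed:**
- **First grasp:** It closed on nothing. The cameras put the fingertips at about the reported TCP, not 19 mm ahead of it, so I grasped lower from then on.
- **Hard landing:** One hanger touched down in the yellow tray with about 32 N at the wrist. I released the rest slightly higher.
- **Wrist force:** It was too noisy to show that the blocks had left the tray, so I relied on the pictures for that.
- **Block finder:** In the last check it also reported one of the turquoise look-alikes and a spot in the yellow tray as blocks. I discounted both against the picture.

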